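# Lock the groceries away in the food box

### The arm

A 6-joint arm with a two-finger parallel gripper is mounted at the origin on a cart in front of the work surface, level with it; the furniture and walls round the work are solid. World frame = base frame: x ahead of the robot, y to its left, z up, the work surface at z = 0. Lengths are in mm, angles in rad, forces in N, time in s.
With the tool pointing down it reaches from about 300 to 775 mm from the base axis. Payload 14.6 kg.
Tool frame: the origin (TCP) lies midway between the tips of the shut fingers; the grasp point (between the pads) lies behind it (manip.grip_depth is the z of the grasp point in the tool frame, in mm); z points along the fingers, y is the line along which they close (so a half turn about z gives the same grasp; the last joint's range is limited). The gripper opens to 94 mm and grips with 3 to 60 N. Pads are 16 mm wide; open, the fingers measure 119 mm over their backs; the gripper's body (75 mm by 177 mm) begins 78 mm behind the grasp point.
Start: joints at [-1.372, 0.3, 1.521, -0, 1.321, -0.067], TCP at [144.468, -530.677, 205.446] pointing down, gripper open.
Joint ranges: [-3.03, 3.03], [-0.79, 2.21], [0.23, 2.52], [-1.04, 4.18], [0, 3.07], [-2.55, 2.55]. Speed limits (rad/s): [2.22, 2.22, 2.57, 3.14, 3.14, 3.14].

### API

Orientations are given as [roll, pitch, yaw] about the fixed x, y, z axes, in that order (R = Rz(yaw) Ry(pitch) Rx(roll)).
In Python, from cell import manip gives the robot as it stands.
- The arm moves only by the shell command python3 -m creep 'ROWS' [OPENING] [FORCE]. ROWS is a JSON list of rows, 1 to 5 of them, each of 6 numbers: dx, dy, dz in mm, then a rotation vector rx, ry, rz in rad; each row is the pose to reach, as a shift and turn from the pose commanded when the command began, along the tool's axes at that moment; what a row does not reach only later rows make up. A row lasts 1/10 s, in which the tool goes at most 50 mm and 0.15 rad, less where a joint would pass 70% of its speed; a pose out of reach is approached as far as the arm can. OPENING is the finger opening in mm, set as the command begins (- or left out keeps the last). The fingers move at their own pace and stop on an object; FORCE is the grip in N (left out, the last holds). Time passes only in rows, so rows that do not move let the fingers close. It prints the time, the measured TCP pose, the force, the opening and the grip force at its end.
- manip.read_state(): the state, without advancing time (a new reading comes with each control period).
- manip.camera(name): name is "scene" or "top" or "wrist"; returns (picture, depth): 420x560x3 uint8, red, green, blue; 420x560 float32, mm along the optical axis (not along the pixel's ray), 0 where there is no reading.
- manip.camera_info(name): a dict with "K" (3x3 intrinsics, pixels), "dist" ([k1, k2, p1, p2, k3] as OpenCV has them; the pictures are not rectified), "rvec" (rotation vector, rad) and "tvec" (3), from world to camera coordinates, as OpenCV has them; the wrist camera has in their place "mount" (4x4, takes a point from camera to tool coordinates, whose origin is the TCP and whose axes are the flange's). Camera axes: x right, y down, z forward; pixel columns grow to the right and rows downward; lengths in mm; the calibration is good to about 2 mm. A picture is of the moment at which its call begins: read the wrist's pose just before it. camera_info takes no time and is no camera call.
- manip.sign_off(): hands the job in; it is judged then, once.
The state is a dict: "clock": time; "joints": joint angles; "qd": joint speeds; "effort": joint torques, N m; "eef_pos": TCP position; "eef_rot": TCP orientation; "wrist_force": force on the tool from outside, world axes, zero at the start; "moment": the same for the moment, N m; "finger_gap": finger opening in mm; "finger_force": force on a finger pad.
Only numpy, scipy, OpenCV 4.12 (cv2) and the standard library are available. Lean on these libraries where they do the work, as an engineer would, in place of code of your own. Each camera call takes 0.05 s, during which the arm holds its last target. There are 200 camera calls.

### The job

Put the groceries standing by the sink into the locked food box: set its three dials, from left to right, to 2-5-3, draw the bolt and open the lid. Stand all the tall things (spice jars, salt shaker) upright in the rear bay first, and only then put the short ones (garlic, lemon) in the front bay. Close the lid fully, push the bolt home and turn at least one dial a whole digit or more off the code so that the box is locked; leave everything else where it stands.

Things in the scene. Friction and masses are not known exactly. Their poses are not given: they have to be found in the camera images.
- food_box: Lockable cream-coloured metal food box, fixed, on a thin rubber mat. Origin: underside, centre line; x to its back (away from the robot), y to the robot's left, z up. 250 mm wide. In front (x -112 to -52) a lock console, flat deck 68 mm above the underside; behind it the bin, walls 5 mm. Front wall 91 mm high, back wall 145; the sides and lid slope from 92 mm at x -52 to 150 mm at x 106.
- rear_bay (a point): Centre of the rear bay's floor (8 mm above the box's underside; box axes). The bay is 66 mm deep (x) and 240 mm wide (y), with the back wall behind it. Only here is there height for the tall items under the closed lid.
- front_bay (a point): Centre of the front bay's floor (8 mm above the box's underside; box axes). The bay is 80 mm deep (x) and 240 mm wide (y), between the front wall and a rib 3 mm thick, 24 mm above the floor, that parts it from the rear bay.
- dial1 (a joint): Left-hand (first) dial, a pointer knob over digits 0 to 7 on the deck. Value: pointer angle in rad, 0.698 k at digit k, range 0 to 4.887, growing clockwise seen from above. Seen from above, the pointer lies 2.443 minus the value, in rad anticlockwise, from the box's +x. Friction 0.04 N m, no clicks: it stays where left. Held fast while the bolt is drawn.
- dial2 (a joint): Middle (second) dial, a pointer knob over digits 0 to 7 on the deck. Value: pointer angle in rad, 0.698 k at digit k, range 0 to 4.887, growing clockwise seen from above. Seen from above, the pointer lies 2.443 minus the value, in rad anticlockwise, from the box's +x. Friction 0.04 N m, no clicks: it stays where left. Held fast while the bolt is drawn.
- dial3 (a joint): Right-hand (third) dial, a pointer knob over digits 0 to 7 on the deck. Value: pointer angle in rad, 0.698 k at digit k, range 0 to 4.887, growing clockwise seen from above. Seen from above, the pointer lies 2.443 minus the value, in rad anticlockwise, from the box's +x. Friction 0.04 N m, no clicks: it stays where left. Held fast while the bolt is drawn.
- dial1_grip (a point): Grip point of dial 1: on its upright axis, 23 mm above the deck, half-way up a black wing 13 mm thick and 36 mm long along the pointer line (white stripe at the pointer end), whose top is 34 mm above the deck; the wing stands on a round skirt 41 mm across, 7 mm high. Turns with the dial; axes as the box's at digit 0. Dials stand 62 mm apart.
- dial2_grip (a point): Grip point of dial 2: on its upright axis, 23 mm above the deck, half-way up a black wing 13 mm thick and 36 mm long along the pointer line (white stripe at the pointer end), whose top is 34 mm above the deck; the wing stands on a round skirt 41 mm across, 7 mm high. Turns with the dial; axes as the box's at digit 0. Dials stand 62 mm apart.
- dial3_grip (a point): Grip point of dial 3: on its upright axis, 23 mm above the deck, half-way up a black wing 13 mm thick and 36 mm long along the pointer line (white stripe at the pointer end), whose top is 34 mm above the deck; the wing stands on a round skirt 41 mm across, 7 mm high. Turns with the dial; axes as the box's at digit 0. Dials stand 62 mm apart.
- bolt (a joint): Sliding bolt on the deck at the right of the dials. 0 = shut (its nose lies over the lid's lip), 0.015 = drawn fully towards the robot (box -x). Friction 2.5 N; it stays where left. Pins inside it must enter a gate in each dial's wheel, so it can be drawn only with every dial within about 0.14 rad of its code digit; otherwise it is blocked.
- bolt_grip (a point): grip point of the bolt: centre of its upright dark fin, 22 mm long (x), 13 mm thick (y), top 32 mm above the deck; the point is 24 mm above the deck. Box axes. 62 mm right of dial 3.
- lid (a joint): Lid, hinged along the top of the back wall (axis along box y, through box x 106, z 150 mm). 0 = closed (sloping 19.4 degrees down to the front), grows as the front edge is lifted; upright at 1.91 rad, stop at 2.25. Stiff hinge (0.45 N m): it stays at any angle. Plate 4 mm thick, 165 mm from hinge to front edge; a lip 22 mm wide stands 16 mm beyond that edge at box y -93 mm.
- lid_grip (a point): Centre of the lid's pull: a black disc 26 mm across, 16 mm thick, standing on edge on the lid near its front edge, flat faces to the left and right (box y), so that a pinch along y lets the lid swivel between the fingers. The point is 27 mm off the lid and 143 mm from the hinge axis. Turns with the lid; box axes when closed.
- spice_jar_1: Glass spice jar with green cap, 46 mm across, 106 mm high. Origin: centre of the underside; z up. One of the tall items; may be absent (None).
- spice_jar_2: Glass spice jar with dark cap, 44 mm across, 105 mm high. Origin: centre of the underside; z up. One of the tall items; may be absent (None).
- mill_2: Clear salt shaker with grey domed top, 44 mm across at the foot, 34 mm across over the top 16 mm, 90 mm high. Origin: centre of the underside; z up. One of the tall items; may be absent (None).
- spice_jar_3: A second glass spice jar with dark cap, 44 mm across, 105 mm high. Origin: centre of the underside; z up. One of the tall items; may be absent (None).
- garlic_1: Head of garlic, 60 mm across, 59 mm high with its stalk. Origin: centre of the underside as it lies at the start. One of the short items; always there.
- garlic_2: A second head of garlic, same size and origin. One of the short items; may be absent (None).
- lemon_1: Lemon, 71 mm long (its x), 53 mm wide (y), 51 mm high. Origin: centre of the underside as it lies at the start; it turns with the lemon if it rolls. One of the short items; may be absent (None).
- onion_1: Onion, 78 mm across, on the worktop right of the box. Not to be moved.
- apple_1: Apple, 80 mm across, on the worktop right of the box. Not to be moved.
- mug_2: Green and white mug, 101 mm high, on the left-hand worktop. Not to be moved.

How it is judged (in metres and radians):
On the way, in this order (a step that is already met when the one before it is completed fails the run):
1. the code is set and the bolt drawn (value of joint bolt above 0.011 m), for 0.2 s.
2. the lid is opened (value of joint lid above 1.5 rad), for 0.2 s.
3. every tall item stands upright in the rear bay, released, while no short item is in the box yet (x of spice_jar_1 in the frame of food_box between 0.04 and 0.1 m and y of spice_jar_1 in the frame of food_box between -0.12 and 0.12 m and z of spice_jar_1 in the frame of food_box between 0 and 0.018 m and angle between each of spice_jar_1, spice_jar_2, mill_2, spice_jar_3's own z axis and vertical below 0.2 rad and contact force between each of spice_jar_1, spice_jar_2, mill_2, spice_jar_3 and the fingers below 0.2 N and x of spice_jar_2 in the frame of food_box between 0.04 and 0.1 m and y of spice_jar_2 in the frame of food_box between -0.12 and 0.12 m and z of spice_jar_2 in the frame of food_box between 0 and 0.018 m and x of mill_2 in the frame of food_box between 0.04 and 0.1 m and y of mill_2 in the frame of food_box between -0.12 and 0.12 m and z of mill_2 in the frame of food_box between 0 and 0.018 m and x of spice_jar_3 in the frame of food_box between 0.04 and 0.1 m and y of spice_jar_3 in the frame of food_box between -0.12 and 0.12 m and z of spice_jar_3 in the frame of food_box between 0 and 0.018 m and (z of garlic_1 in the frame of food_box above 0.09 m or y of garlic_1 in the frame of food_box above 0.13 m or y of garlic_1 in the frame of food_box below -0.13 m or x of garlic_1 in the frame of food_box below -0.06 m or x of garlic_1 in the frame of food_box above 0.12 m) and (z of garlic_2 in the frame of food_box above 0.09 m or y of garlic_2 in the frame of food_box above 0.13 m or y of garlic_2 in the frame of food_box below -0.13 m or x of garlic_2 in the frame of food_box below -0.06 m or x of garlic_2 in the frame of food_box above 0.12 m) and (z of lemon_1 in the frame of food_box above 0.09 m or y of lemon_1 in the frame of food_box above 0.13 m or y of lemon_1 in the frame of food_box below -0.13 m or x of lemon_1 in the frame of food_box below -0.06 m or x of lemon_1 in the frame of food_box above 0.12 m)), for 0.2 s.
4. the lid is closed again and the bolt pushed home (value of joint lid below 0.03 rad and value of joint bolt below 0.003 m and x of spice_jar_1 in the frame of food_box between 0.04 and 0.1 m and y of spice_jar_1 in the frame of food_box between -0.12 and 0.12 m and z of spice_jar_1 in the frame of food_box between 0 and 0.018 m and angle between each of spice_jar_1, spice_jar_2, mill_2, spice_jar_3's own z axis and vertical below 0.2 rad and x of spice_jar_2 in the frame of food_box between 0.04 and 0.1 m and y of spice_jar_2 in the frame of food_box between -0.12 and 0.12 m and z of spice_jar_2 in the frame of food_box between 0 and 0.018 m and x of mill_2 in the frame of food_box between 0.04 and 0.1 m and y of mill_2 in the frame of food_box between -0.12 and 0.12 m and z of mill_2 in the frame of food_box between 0 and 0.018 m and x of spice_jar_3 in the frame of food_box between 0.04 and 0.1 m and y of spice_jar_3 in the frame of food_box between -0.12 and 0.12 m and z of spice_jar_3 in the frame of food_box between 0 and 0.018 m and x of garlic_1 in the frame of food_box between -0.05 and 0.034 m and y of garlic_1 in the frame of food_box between -0.12 and 0.12 m and z of garlic_1 in the frame of food_box between -0.01 and 0.075 m and x of garlic_2 in the frame of food_box between -0.05 and 0.034 m and y of garlic_2 in the frame of food_box between -0.12 and 0.12 m and z of garlic_2 in the frame of food_box between -0.01 and 0.075 m and x of lemon_1 in the frame of food_box between -0.05 and 0.034 m and y of lemon_1 in the frame of food_box between -0.12 and 0.12 m and z of lemon_1 in the frame of food_box between -0.01 and 0.075 m), for 0.2 s.
At the end, for the whole second after the job is handed in: The lid is closed (within 0.03 rad) and the bolt home (within 3 mm), at least one dial is 0.5 rad or more off its code digit, every tall item stands in the rear bay (within 0.2 rad of upright), every short item lies in the front bay, and all are at rest (all of step 4 and (value of joint dial1 below 0.89626 rad or value of joint dial1 above 1.89626 rad or value of joint dial2 below 2.99065 rad or value of joint dial2 above 3.99065 rad or value of joint dial3 below 1.59439 rad or value of joint dial3 above 2.59439 rad) and linear speed of each of spice_jar_1, spice_jar_2, mill_2, spice_jar_3, garlic_1, garlic_2, lemon_1 below 0.05 m/s); the robot touches nothing.
It fails at once if the onion, apple or mug is displaced by more than 4 cm (distance of any of onion_1, apple_1, mug_2 from where it was at the start of the episode above 0.04 m).
Of spice_jar_1, spice_jar_2, mill_2, spice_jar_3 only 1 to 3 are there at a start; the rules pass over those that are not, and their reading is None.
Of garlic_2, lemon_1 only 1 to 1 are there at a start; the rules pass over those that are not, and their reading is None.
At some moment in a run one of garlic_1 may be knocked a few centimetres aside while the robot is not near it.
It also fails if it takes over 210 s, if anything falls off the work surface, if the arm or the gripper's body presses on something with over 40 N, if the wrist force passes 120 N, or if a joint passes its speed limit or range.

## Working session

There is one attempt and no reset: what is moved stays moved. The work goes in short steps, Python scripts to look and compute and a shell command to move; the robot and the scene stay as the last step left them, time stands still between calls to the robot, and variables do not carry over. Pictures are saved under pics/ and viewed, at most 14 in all, crops included, and the job is handed in when it is done.

```bash
ls -la; mkdir -p pics
cat > h.py <<'E'
import numpy as np, cv2, json
from cell import manip
from scipy.spatial.transform import Rotation as R
def snap(n):
    s=manip.read_state(); im,d=manip.camera(n)
    return s,im,d
def T_tool(s):
    T=np.eye(4);T[:3,:3]=R.from_euler('xyz',s['eef_rot']).as_matrix();T[:3,3]=s['eef_pos'];return T
def T_wc(n,s=None):
    ci=manip.camera_info(n)
    if 'mount' in ci: return T_tool(s)@np.array(ci['mount'])
    T=np.eye(4);T[:3,:3]=cv2.Rodrigues(np.array(ci['rvec'],float))[0];T[:3,3]=np.array(ci['tvec']).ravel();return np.linalg.inv(T)
def rays(n,px):
    ci=manip.camera_info(n)
    return cv2.undistortPoints(np.array(px,float).reshape(-1,1,2),np.array(ci['K'],float),np.array(ci['dist'],float)).reshape(-1,2)
def p3(n,px,d,s=None):
    u=rays(n,px); z=np.array([d[int(round(v)),int(round(x))] for x,v in px])
    P=np.c_[u*z[:,None],z]; T=T_wc(n,s); return P@T[:3,:3].T+T[:3,3]
def plane(n,px,z,s=None):
    u=rays(n,px);T=T_wc(n,s);D=np.c_[u,np.ones(len(u))]@T[:3,:3].T
    return T[:3,3]+D*((z-T[2,3])/D[:,2])[:,None]
def proj(n,P,s=None):
    ci=manip.camera_info(n);T=np.linalg.inv(T_wc(n,s));
    return cv2.projectPoints(np.array(P,float).reshape(-1,1,3),cv2.Rodrigues(T[:3,:3])[0],T[:3,3],np.array(ci['K'],float),np.array(ci['dist'],float))[0].reshape(-1,2)
def save(n,im,k=1): cv2.imwrite('pics/'+n,cv2.resize(im[:,:,::-1],None,fx=k,fy=k,interpolation=cv2.INTER_CUBIC))
E
python3 - <<'E'
from h import *
print(manip.grip_depth, manip.read_state())
for n in ('scene','top'):
    s,im,d=snap(n);save(n+'0.png',im,1.4);np.savez('pics/'+n+'0',im=im,d=d)
    print(n,T_wc(n).round(2).tolist())
print(manip.camera_info('wrist'))
E
```

```text
total 12
drwxr-xr-x  3 agent agent 4096 Nov 28 19:40 .
drwxr-xr-x 23 root  root  4096 Nov 28 19:40 ..
drwxr-xr-x  2 agent agent 4096 Nov 28 19:40 pics
-18.8 {'clock': 0.0, 'joints': array([-1.37163620e+00,  3.00500344e-01,  1.52157751e+00, -3.10732191e-05,
        1.32071804e+00, -6.65873038e-02]), 'qd': array([ 1.37072614e-03, -1.23223307e-03, -2.21974755e-04, -4.10751118e-04,
        6.78251983e-05, -4.49497082e-04]), 'effort': array([-9.06270907e-04, -5.31805301e+01, -3.52737021e+01,  7.06948643e-02,
        2.43975531e-02, -7.58648594e-05]), 'eef_pos': array([ 144.38976839, -530.43128796,  204.87180925]), 'eef_rot': array([-3.14039008e+00, -5.00304970e-05,  2.65755108e-01]), 'wrist_force': array([-0.07200376,  0.08967161,  0.60548963]), 'moment': array([-0.01269805,  0.07484693,  0.00490768]), 'finger_force': 0.0, 'finger_gap': 94.07564190334313}
scene [[-0.45, -0.61, 0.65, -358.54], [-0.89, 0.31, -0.32, 363.52], [-0.0, -0.73, -0.69, 966.49], [0.0, 0.0, 0.0, 1.0]]
top [[-0.21, -0.84, 0.5, -352.32], [-0.98, 0.17, -0.11, 162.36], [0.01, -0.51, -0.86, 1507.86], [0.0, 0.0, 0.0, 1.0]]
{'K': array([[371.3149184 ,   0.        , 287.64579561],
       [  0.        , 371.3149184 , 207.62138629],
       [  0.        ,   0.        ,   1.        ]]), 'dist': array([-0.06666741,  0.        ,  0.        ,  0.        ,  0.        ]), 'mount': array([[-1.81320431e-04, -9.71556396e-01, -2.36808229e-01,
         6.94138046e+01],
       [ 9.99999981e-01, -1.93706790e-04,  2.90388697e-05,
         1.47808388e+00],
       [-7.40842614e-05, -2.36808219e-01,  9.71556412e-01,
        -1.78854423e+02],
       [ 0.00000000e+00,  0.00000000e+00,  0.00000000e+00,
         1.00000000e+00]])}
```

View pics/scene0.png

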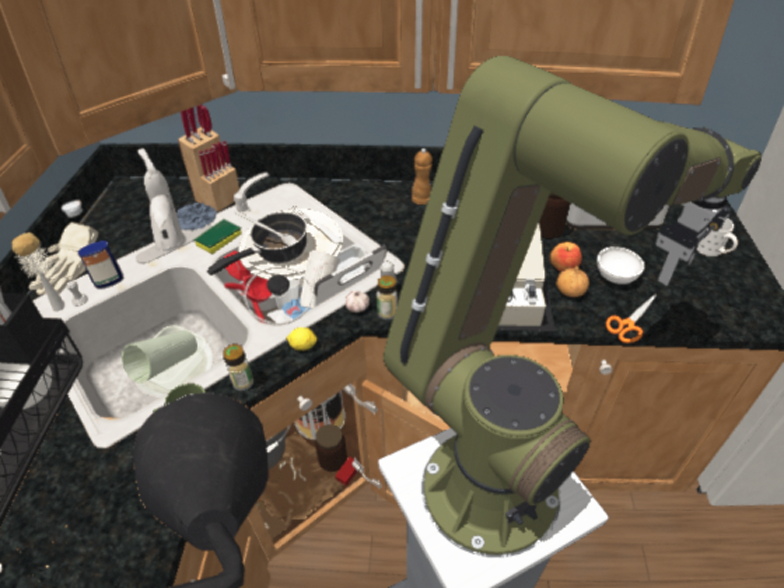

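View pics/top0.png

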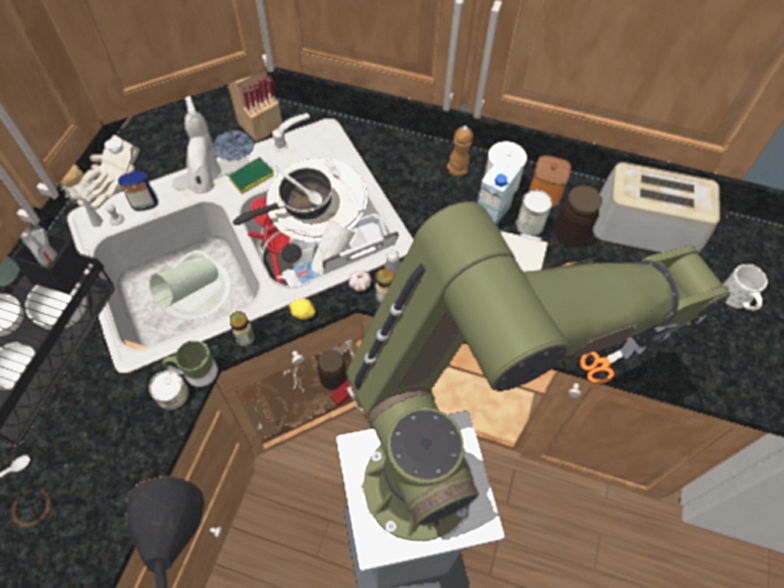

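Run:
```python
from h import *
t=np.load('pics/top0.npz');d=t['d'];
px=np.array([(240,328),(302,308),(359,281),(385,276),(392,262),(525,250),(510,185),(195,362)])/1.4
print(p3('top',px,d).round(0).tolist())
t=np.load('pics/scene0.npz');d=t['d'];
px=np.array([(236,355),(302,338),(357,300),(387,285),(398,268),(523,250),(525,310),(544,310),(528,290),(572,282),(566,255)])/1.4
print(p3('scene',px,d).round(0).tolist())
import cv2
im=np.load('pics/top0.npz')['im'];a=cv2.resize(im[160:260,150:300,::-1],None,fx=3,fy=3,interpolation=cv2.INTER_CUBIC)
im=np.load('pics/scene0.npz')['im'];b=cv2.resize(im[150:290,130:310,::-1],None,fx=2.5,fy=2.5,interpolation=cv2.INTER_CUBIC)
o=np.zeros((350+0,900,3),np.uint8);o[:300,:450]=a;o[:350,450:900]=b
cv2.imwrite('pics/c1.png',cv2.resize(o,(800,311)))
```

```text
[[425.0, 341.0, 92.0], [476.0, 189.0, 43.0], [529.0, 33.0, 37.0], [492.0, -27.0, 102.0], [546.0, -57.0, 75.0], [473.0, -378.0, 142.0], [673.0, -400.0, 149.0], [398.0, 469.0, 10.0]]
[[433.0, 336.0, 102.0], [469.0, 189.0, 43.0], [528.0, 30.0, 38.0], [478.0, -25.0, 105.0], [623.0, -125.0, 3.0], [140.0, -96.0, 429.0], [308.0, -292.0, 56.0], [327.0, -372.0, 1.0], [333.0, -312.0, 89.0], [335.0, -453.0, 53.0], [415.0, -497.0, 62.0]]
```

View pics/c1.png

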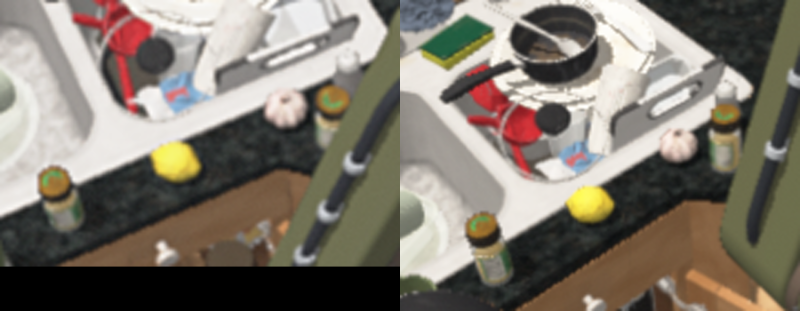

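```bash
python3 -m creep '[[0,0,-50,0,0,0.1],[0,0,-100,0,0,0.2],[0,0,-145,0,0,0.266]]' && python3 -m creep '[[40,-30,0,0,0,0],[80,-60,0,0,0,0],[120,-100,0,0,0,0],[150,-130,0,0,0,0],[190,-160,0,0,0,0]]' && python3 -m creep '[[40,-40,0,0,0,0],[60,-70,0,0,0,0],[60,-70,0,0,0,0],[60,-70,0,0,0,0]]'
python3 - <<'E'
from h import *
s,im,d=snap('wrist');print(s['eef_pos'],s['eef_rot']);save('w1.png',im,1.4);np.savez('pics/w1',im=im,d=d,s=s)
E
```

```text
clock: 0.4
eef_pos: [144.4, -530.4, 352.6]
eef_rot: [3.141, -0.0, -0.004]
wrist_force: [-0.3, 0.1, 0.5]
finger_gap: 94.0
finger_force: 0.0
clock: 0.9
eef_pos: [335.3, -368.9, 350.6]
eef_rot: [3.141, 0.0, -0.001]
wrist_force: [1.1, -0.6, 1.4]
finger_gap: 94.1
finger_force: 0.0
clock: 1.3
eef_pos: [394.7, -300.3, 350.3]
eef_rot: [-3.141, 0.0, 0.002]
wrist_force: [1.0, 0.0, -0.4]
finger_gap: 93.8
finger_force: 0.0
[ 394.7377794  -300.31996584  350.26981969] [-3.14149559e+00  3.90582634e-04  1.57325798e-03]
```

View pics/w1.png

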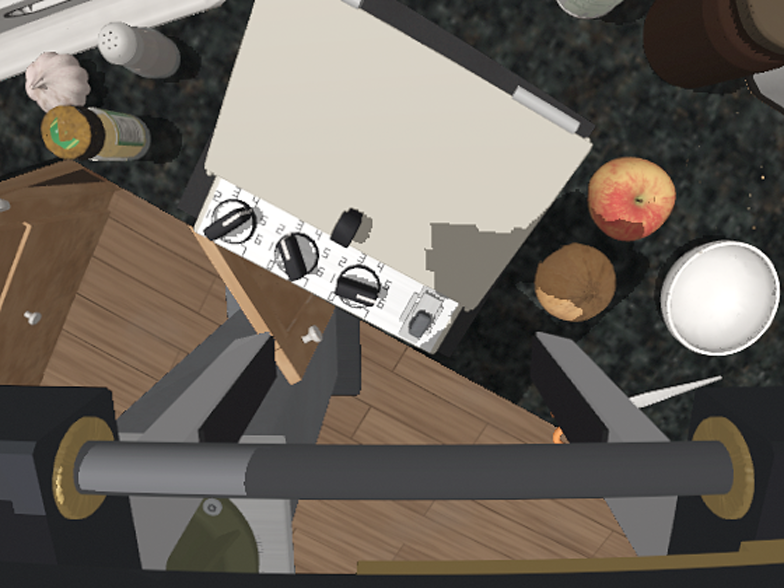

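Run:
```python
from h import *
t=np.load('pics/w1.npz',allow_pickle=True);im=t['im']
cv2.imwrite('pics/c2.png',cv2.resize(im[115:260,135:335,::-1],None,fx=4,fy=4,interpolation=cv2.INTER_CUBIC))
s=t['s'].item()
px=np.array([(222,186),(360,300),(455,310),(205,172),(590,143),(256,2)])/1.4
print(p3('wrist',px,t['d'],s).round(1).tolist())
```

```text
[[446.6, -142.7, 68.7], [352.3, -265.3, 103.0], [333.8, -349.7, 68.2], [457.9, -103.4, 1.9], [480.2, -433.4, 153.3], [574.7, -200.4, 144.5]]
```

View pics/c2.png

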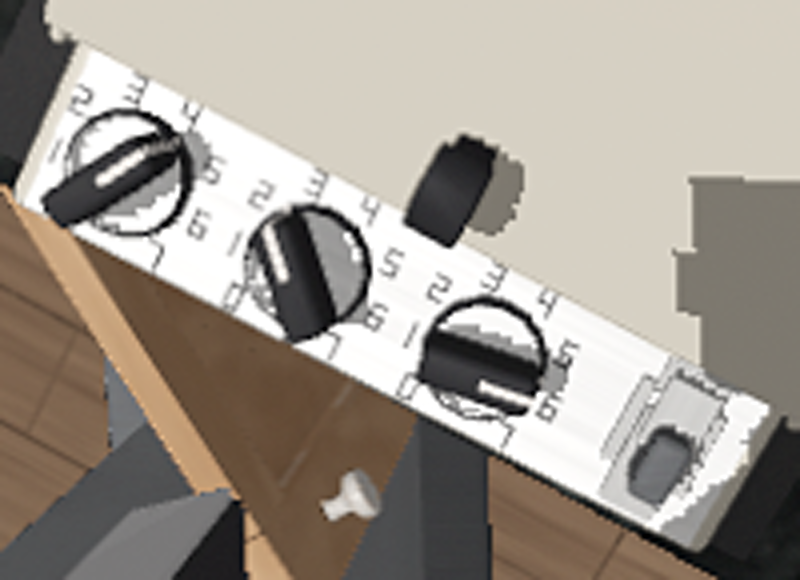

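Run:
```python
from h import *
t=np.load('pics/w1.npz',allow_pickle=True);s=t['s'].item();d=t['d']
f=lambda P:np.array(P,float)/4+[135,115]-0.4
Z=68.7
sk=plane('wrist',f([(129,172),(307,268),(484,358)]),Z+6,s);print('dials',sk.round(1).tolist())
st=plane('wrist',f([(100,182),(178,142),(281,275),(267,230),(483,386),(530,403)]),Z+34,s)
E=plane('wrist',f([(18,198),(692,550),(775,405),(82,45)]),Z,s);print('deck',E.round(1).tolist())
v=sk[0]-sk[2];print('yaw',np.arctan2(v[1],v[0])-np.pi/2,np.linalg.norm(v)); v=E[0]-E[1];psi=np.arctan2(v[1],v[0])-np.pi/2;print(psi,np.linalg.norm(v))
v=sk[0]-sk[2];psi2=np.arctan2(v[1],v[0])-np.pi/2
for i in range(3):
    v=st[2*i+1]-st[2*i]; a=np.arctan2(v[1],v[0])-psi2
    print('dial',i+1,(2.443-a)%(2*np.pi),((2.443-a)%(2*np.pi))/.698)
# bolt fin top
print('fin',plane('wrist',f([(662,462)]),Z+32,s), 'pull',plane('wrist',f([(455,190)]),120,s))
# fit lid plane from depth
ys,xs=np.mgrid[30:95:8,170:330:10];px=np.c_[xs.ravel(),ys.ravel()];P=p3('wrist',px,d,s)
P=P[(P[:,2]>85)];c=P.mean(0);u,S,vt=np.linalg.svd(P-c);print(S,vt[2],len(P)); n=vt[2]*np.sign(vt[2][2]);print('lid tilt',np.degrees(np.arccos(n[2])),'dir',np.arctan2(-n[1],-n[0]),c)
```

```text
dials [[416.7, -152.9, 74.7], [386.8, -206.7, 74.7], [358.1, -261.2, 74.7]]
deck [[408.2, -115.0, 68.7], [291.9, -327.9, 68.7], [341.4, -353.8, 68.7], [455.1, -139.0, 68.7]]
yaw -0.49592963622264263 123.15491312113288
-0.4996345213604416 242.55124130979667
dial 1 3.067723114940871 4.3950187893135695
dial 2 1.693080070521092 2.4256161468783555
dial 3 3.8758474604326354 5.552790057926412
fin [[ 332.10752854 -316.56267225  100.7       ]] pull [[ 416.32502812 -258.08417319  120.        ]]
[568.60475028 373.40922268 224.38231104] [-0.99858891  0.02965486 -0.04405432] 138
lid tilt 87.4750562180693 dir 3.111904618778545 [ 517.24393016 -256.9131627   138.25651576]
```

```bash
cat > t.py <<'E'
# waypoints "x,y,z[,yaw]" ; B prefix = box frame (origin BOX, yaw PSI; z above underside)
import sys; from h import *
PSI=-0.497; O=np.array([448.5,-275.4,1.0])
s=manip.read_state();p=np.array(s['eef_pos']);r=R.from_euler('xyz',s['eef_rot']);first=True
print('at',p.round(1),'yaw',round(float(s['eef_rot'][2]),3),'q6',round(float(s['joints'][5]),2),'t',s['clock'],'gap',round(s['finger_gap'],1))
for w in sys.argv[1:]:
    v=[float(a) for a in w.lstrip('B').split(',')]
    q=np.array(v[:3]); y=v[3] if len(v)>3 else r.as_euler('xyz')[2]
    if w[0]=='B': q=O+R.from_euler('z',PSI).apply(q); y=v[3]+PSI if len(v)>3 else y
    r2=R.from_euler('xyz',[np.pi,0,y]); dr=(r.inv()*r2).as_rotvec()
    d=r.inv().apply(q-p); n=max(np.linalg.norm(d)/50,np.linalg.norm(dr)/.15)
    q6=np.arctan2(q[1],q[0])+1.571-y
    print(w,'->',d.round(1),dr.round(3),'rows %.1f'%n,'q6 %.2f'%((q6+np.pi)%(2*np.pi)-np.pi)); p,r=q,r2
E
python3 t.py 416.7,-152.9,140,-1.124 416.7,-152.9,79,-1.124
```

```text
at [ 394.2 -301.   350.3] yaw -0.0 q6 0.84 t 1.35 gap 94.0
416.7,-152.9,140,-1.124 -> [  22.6 -148.1  210.3] [0.    0.    1.124] rows 7.5 q6 2.34
416.7,-152.9,79,-1.124 -> [ 0. -0. 61.] [0. 0. 0.] rows 1.2 q6 2.34
```

```bash
python3 -m creep '[[5,-30,40,0,0,0.15],[10,-60,80,0,0,0.3],[15,-90,120,0,0,0.45],[18,-120,160,0,0,0.6],[20,-130,180,0,0,0.75]]' 34 30 && python3 t.py 416.7,-152.9,140,-1.124 416.7,-152.9,79,-1.124
```

```text
clock: 1.85
eef_pos: [413.0, -169.5, 167.6]
eef_rot: [3.141, 0.003, -0.757]
wrist_force: [0.5, -1.2, 0.2]
finger_gap: 57.6
finger_force: 0.0
at [ 413.  -169.5  167.6] yaw -0.757 q6 1.86 t 1.85 gap 57.6
416.7,-152.9,140,-1.124 -> [ -8.6 -14.7  27.6] [0.002 0.003 0.367] rows 2.4 q6 2.34
416.7,-152.9,79,-1.124 -> [ 0. -0. 61.] [0. 0. 0.] rows 1.2 q6 2.34
```

```bash
python3 -m creep '[[-4,-7,10,0,0,0.12],[-8,-14,20,0,0,0.25],[-8.6,-14.7,27,0,0,0.367],[-8.6,-14.7,27,0,0,0.367]]' && python3 t.py 416.7,-152.9,79,-1.124
python3 - <<'E'
from h import *
s,im,d=snap('wrist');save('w2.png',im[:300],1.4)
E
```

```text
clock: 2.25
eef_pos: [417.5, -154.9, 142.6]
eef_rot: [3.14, 0.001, -1.121]
wrist_force: [-0.1, 0.7, -0.1]
finger_gap: 34.2
finger_force: 0.0
at [ 417.5 -154.9  142.6] yaw -1.121 q6 2.25 t 2.25 gap 34.2
416.7,-152.9,79,-1.124 -> [-2.1 -0.2 63.6] [0.001 0.001 0.003] rows 1.3 q6 2.34
```

View pics/w2.png

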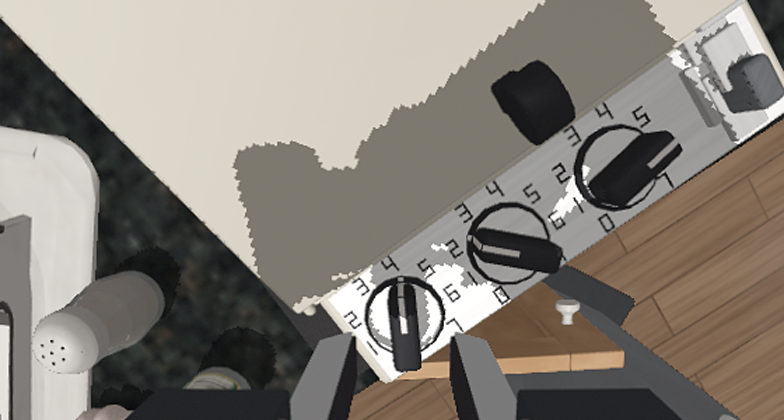

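```bash
python3 -m creep '[[-1,0,30,0,0,0],[-2,0,60,0,0,0],[-2,0,63,0,0,0],[-2,0,63.5,0,0,0]]' && python3 -m creep '[[0,0,0,0,0,0],[0,0,0,0,0,0],[0,0,0,0,0,0],[0,0,0,0,0,0]]' 0 30 && python3 t.py B-87,93,78
```

```text
clock: 2.7
eef_pos: [417.4, -152.9, 80.5]
eef_rot: [3.141, 0.0, -1.116]
wrist_force: [0.7, -0.3, 0.3]
finger_gap: 34.2
finger_force: 0.0
clock: 3.1
eef_pos: [416.1, -153.1, 80.8]
eef_rot: [3.138, -0.0, -1.116]
wrist_force: [-15.7, -7.3, 14.5]
finger_gap: 12.6
finger_force: 30.0
at [ 416.1 -153.1   80.8] yaw -1.116 q6 2.26 t 3.1 gap 12.6
B-87,93,78 -> [-0.7 -0.6  1.8] [ 0.003 -0.    -0.   ] rows 0.0 q6 2.34
```

```bash
python3 -m creep '[[0,1.3,0,0,0,-0.14],[0,1.3,0,0,0,-0.28],[0,1.3,0,0,0,-0.42],[0,1.3,0,0,0,-0.56],[0,1.3,0,0,0,-0.7]]' && python3 -m creep '[[0,0,0,0,0,-0.14],[0,0,0,0,0,-0.28],[0,0,0,0,0,-0.42],[0,0,0,0,0,-0.56],[0,0,0,0,0,-0.7]]' &&  python3 -m creep '[[0,0,0,0,0,-0.14],[0,0,0,0,0,-0.266],[0,0,0,0,0,-0.266],[0,0,0,0,0,-0.266]]'
```

```text
clock: 3.6
eef_pos: [417.3, -151.9, 80.9]
eef_rot: [-3.139, -0.002, -0.412]
wrist_force: [6.9, 14.5, 3.6]
finger_gap: 12.6
finger_force: 30.0
clock: 4.1
eef_pos: [417.3, -150.1, 80.9]
eef_rot: [-3.137, -0.004, 0.288]
wrist_force: [6.3, 31.2, 10.0]
finger_gap: 13.0
finger_force: 30.0
clock: 4.5
eef_pos: [417.0, -149.4, 80.9]
eef_rot: [-3.137, -0.005, 0.549]
wrist_force: [4.9, 34.4, 11.5]
finger_gap: 12.8
finger_force: 30.0
```

```bash
python3 -m creep '[[0,0,0,0,0,0],[0,0,0,0,0,0],[0,0,-20,0,0,0],[0,0,-60,0,0,0]]' 34 && python3 t.py 387,-205,142,0.549
```

```text
clock: 4.9
eef_pos: [415.1, -152.6, 139.1]
eef_rot: [-3.138, 0.003, 0.549]
wrist_force: [0.8, 0.6, 0.8]
finger_gap: 33.4
finger_force: 0.0
at [ 415.1 -152.6  139.1] yaw 0.549 q6 0.59 t 4.9 gap 33.4
387,-205,142,0.549 -> [-51.3  30.   -2.8] [-0.003  0.003 -0.   ] rows 1.2 q6 0.53
```

```bash
python3 -m creep '[[-25,15,0,0,0,-0.14],[-51,30,0,0,0,-0.28],[-51,30,0,0,0,-0.42],[-51,30,0,0,0,-0.56],[-51,30,0,0,0,-0.71]]' && python3 -m creep '[[0,0,0,0,0,-0.14],[0,0,0,0,0,-0.28],[0,0,0,0,0,-0.42],[0,0,0,0,0,-0.56],[0,0,0,0,0,-0.71]]' && python3 -m creep '[[0,0,0,0,0,-0.14],[0,0,0,0,0,-0.28],[0,0,0,0,0,-0.42],[0,0,0,0,0,-0.56],[0,0,0,0,0,-0.71]]' && python3 -m creep '[[0,0,0,0,0,-0.14],[0,0,0,0,0,-0.28],[0,0,0,0,0,-0.42],[0,0,0,0,0,-0.56],[0,0,0,0,0,-0.71]]'|tail -5; python3 t.py
python3 - <<'E'
from h import *
s,im,d=snap('wrist');save('w3.png',im,1.4);np.savez('pics/w3',im=im,d=d,s=s)
E
```

```text
clock: 5.4
eef_pos: [388.2, -205.7, 140.4]
eef_rot: [3.141, 0.0, 1.264]
wrist_force: [-0.3, -0.0, -0.2]
finger_gap: 33.8
finger_force: 0.0
clock: 5.9
eef_pos: [388.4, -205.4, 140.4]
eef_rot: [3.141, 0.001, 1.975]
wrist_force: [0.2, -0.3, -0.6]
finger_gap: 34.0
finger_force: 0.0
clock: 6.4
eef_pos: [388.4, -205.4, 140.3]
eef_rot: [-3.141, 0.001, 2.684]
wrist_force: [-0.0, -0.6, -0.3]
finger_gap: 33.9
finger_force: 0.0
eef_pos: [388.4, -205.4, 140.3]
eef_rot: [-3.141, 0.0, -2.889]
wrist_force: [-0.1, -0.6, 0.9]
finger_gap: 33.6
finger_force: 0.0
at [ 388.4 -205.4  140.3] yaw -2.889 q6 -2.39 t 6.9 gap 33.6
```

View pics/w3.png

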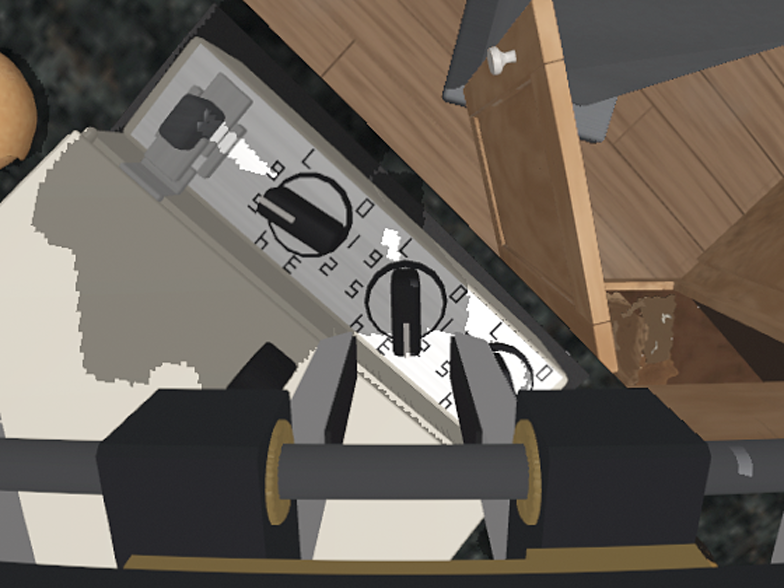

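Run:
```python
from h import *
t=np.load('pics/w3.npz',allow_pickle=True);s=t['s'].item()
c=plane('wrist',np.array([(405,302),(310,215)])/1.4,74.7,s);print(c.round(1))
st=plane('wrist',np.array([(406,352),(405,270)])/1.4,102.7,s);v=st[0]-st[1];a=np.arctan2(v[1],v[0]);print('world ang',a,'val',2.443-.497-a, st.mean(0))
s2=dict(eef_pos=[417.5,-154.9,142.6],eef_rot=[3.14,0.001,-1.121])
print(plane('wrist',np.array([(404.5,316)])/1.4,74.7,s2).round(1))
print(proj('wrist',[T_tool(s)[:3,3]+[0,0,-60]],s)*1.4)
```

```text
[[ 386.5 -206.4   74.7]
 [ 356.8 -260.1   74.7]]
world ang 0.2657763321818443 val 1.680223667818156 [ 383.51817767 -207.01882156  102.7       ]
[[ 415.4 -149.4   74.7]]
[[405.9433692  309.12537837]]
```

```bash
python3 t.py 387,-206,80,-2.88; python3 -m creep '[[1,0,30,0,0,0],[1.5,1,58,0,0,0],[1.5,1,60.5,0,0,0],[1.5,1,60.5,0,0,0]]'|tail -5 && python3 -m creep '[[0,0,0,0,0,0],[0,0,0,0,0,0],[0,0,0,0,0,0],[0,0,0,0,0,0]]' 0 25
```

```text
at [ 388.4 -205.4  140.3] yaw -2.879 q6 -2.4 t 6.95 gap 34.1
387,-206,80,-2.88 -> [ 1.5 -0.1 60.3] [-0.001  0.     0.001] rows 1.2 q6 -2.32
eef_pos: [386.7, -204.7, 79.9]
eef_rot: [3.141, -0.0, -2.896]
wrist_force: [-0.3, 0.2, 0.5]
finger_gap: 33.2
finger_force: 0.0
clock: 7.75
eef_pos: [387.0, -204.6, 80.2]
eef_rot: [-3.141, 0.001, -2.895]
wrist_force: [-1.3, 1.2, 7.2]
finger_gap: 12.9
finger_force: 25.0
```

```bash
python3 -m creep '[[0,0,0,0,0,0.14],[0,0,0,0,0,0.28],[0,0,0,0,0,0.42],[0,0,0,0,0,0.56],[0,0,0,0,0,0.7]]'|tail -5 && python3 -m creep '[[0,0,0,0,0,0.14],[0,0,0,0,0,0.28],[0,0,0,0,0,0.42],[0,0,0,0,0,0.56],[0,0,0,0,0,0.7]]'|tail -5 &&  python3 -m creep '[[0,0,0,0,0,0.14],[0,0,0,0,0,0.28],[0,0,0,0,0,0.39],[0,0,0,0,0,0.39],[0,0,0,0,0,0.39]]'; python3 -m creep '[[0,0,0,0,0,0],[0,0,0,0,0,0],[0,0,-20,0,0,0],[0,0,-60,0,0,0]]' 34|tail -5 ; python3 t.py 358,-260.3,140,1.212 358,-260.3,80,1.212
```

```text
eef_pos: [386.9, -205.7, 80.2]
eef_rot: [-3.14, 0.002, 2.683]
wrist_force: [-3.3, -9.9, 3.0]
finger_gap: 12.7
finger_force: 24.9
eef_pos: [386.1, -206.4, 80.2]
eef_rot: [-3.139, 0.003, 1.983]
wrist_force: [-12.1, -16.5, 6.7]
finger_gap: 12.7
finger_force: 24.9
clock: 9.25
eef_pos: [385.5, -206.4, 80.2]
eef_rot: [-3.139, 0.004, 1.599]
wrist_force: [-17.0, -15.8, 9.4]
finger_gap: 12.6
finger_force: 25.0
eef_pos: [385.6, -203.6, 138.3]
eef_rot: [-3.138, -0.003, 1.599]
wrist_force: [0.7, 0.1, 1.1]
finger_gap: 33.8
finger_force: 0.0
at [ 385.6 -203.6  138.3] yaw 1.599 q6 -0.6 t 9.65 gap 33.8
358,-260.3,140,1.212 -> [-55.9 -29.2  -1.7] [-0.004 -0.002  0.387] rows 2.6 q6 -0.27
358,-260.3,80,1.212 -> [ 0. -0. 60.] [0. 0. 0.] rows 1.2 q6 -0.27
```

```bash
python3 -m creep '[[-20,-10,0,0,0,0.13],[-45,-22,0,0,0,0.26],[-57,-28.5,0,0,0,0.387],[-57,-28.5,0,0,0,0.387]]'|tail -5 ; python3 t.py 356.8,-260.7,80
python3 - <<'E'
from h import *
s,im,d=snap('wrist');save('w4.png',im[:300],1.4);np.savez('pics/w4',im=im,d=d,s=s)
E
```

```text
eef_pos: [359.4, -263.1, 139.5]
eef_rot: [3.141, 0.0, 1.208]
wrist_force: [-0.8, 1.3, -0.2]
finger_gap: 34.1
finger_force: 0.0
at [ 359.4 -263.1  139.5] yaw 1.208 q6 -0.35 t 10.05 gap 34.1
356.8,-260.7,80 -> [ 1.3 -3.3 59.5] [0. 0. 0.] rows 1.2 q6 -0.27
```

View pics/w4.png

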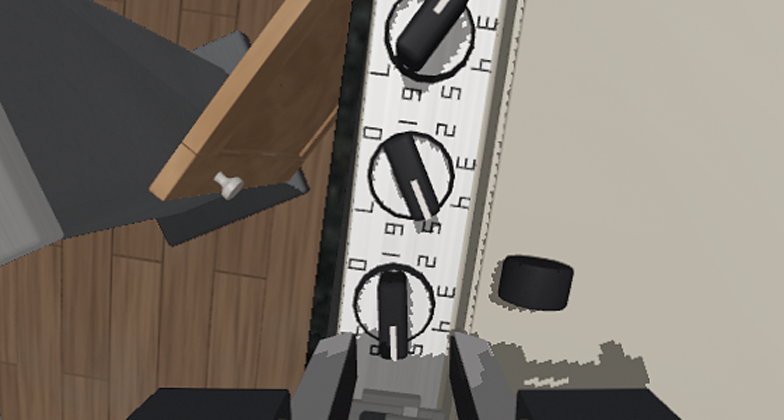

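```bash
python3 -m creep '[[1,-3,30,0,0,0],[1.3,-3.3,57,0,0,0],[1.3,-3.3,59.5,0,0,0],[1.3,-3.3,59.5,0,0,0]]'|tail -5 && python3 -m creep '[[0,0,0,0,0,0],[0,0,0,0,0,0],[0,0,0,0,0,0],[0,0,0,0,0,0]]' 0 25
```

```text
eef_pos: [357.5, -259.3, 80.2]
eef_rot: [-3.141, -0.0, 1.215]
wrist_force: [0.5, -0.2, 0.9]
finger_gap: 34.0
finger_force: 0.0
clock: 10.9
eef_pos: [356.1, -259.4, 80.6]
eef_rot: [-3.139, -0.0, 1.212]
wrist_force: [-12.6, 4.9, 14.4]
finger_gap: 12.6
finger_force: 25.0
```

```bash
python3 -m creep '[[-1,-1.2,0,0,0,-0.14],[-1,-1.2,0,0,0,-0.28],[-1,-1.2,0,0,0,-0.42],[-1,-1.2,0,0,0,-0.56],[-1,-1.2,0,0,0,-0.7]]'|tail -5 && python3 -m creep '[[0,0,0,0,0,-0.14],[0,0,0,0,0,-0.28],[0,0,0,0,0,-0.42],[0,0,0,0,0,-0.56],[0,0,0,0,0,-0.7]]'|tail -5 &&  python3 -m creep '[[0,0,0,0,0,-0.14],[0,0,0,0,0,-0.28],[0,0,0,0,0,-0.382],[0,0,0,0,0,-0.382],[0,0,0,0,0,-0.382]]'; python3 -m creep '[[0,0,0,0,0,0],[0,0,0,0,0,0],[0,0,-20,0,0,0],[0,0,-60,0,0,0],[0,0,-60,0,0,0]]' 34|tail -5 ; python3 t.py B-83,-93,139,0 B-83,-93,81.5,0
```

```text
eef_pos: [355.7, -259.5, 80.6]
eef_rot: [3.141, -0.002, 1.918]
wrist_force: [-2.0, 9.8, 8.8]
finger_gap: 13.0
finger_force: 25.0
eef_pos: [355.6, -259.6, 80.6]
eef_rot: [3.14, -0.001, 2.618]
wrist_force: [-2.6, 9.3, 9.0]
finger_gap: 12.6
finger_force: 25.0
clock: 12.4
eef_pos: [355.6, -259.7, 80.6]
eef_rot: [3.14, -0.001, 2.994]
wrist_force: [-3.3, 8.7, 9.2]
finger_gap: 13.0
finger_force: 25.0
eef_pos: [357.2, -261.8, 144.1]
eef_rot: [-3.138, 0.006, 2.994]
wrist_force: [-0.4, -0.1, 0.2]
finger_gap: 34.2
finger_force: 0.0
at [ 357.2 -261.8  144.1] yaw 2.994 q6 -2.14 t 12.9 gap 34.2
B-83,-93,139,0 -> [ 17.5 -59.    4.2] [-0.009 -0.004 -2.792] rows 18.6 q6 1.30
B-83,-93,81.5,0 -> [ 0.  -0.  57.5] [0. 0. 0.] rows 1.1 q6 1.30
```

```bash
python3 t.py B-83,-93,139,3.1416
python3 - <<'E'
from h import *
s,im,d=snap('wrist');save('w5.png',im[:300],1.4);np.savez('pics/w5',im=im,d=d,s=s)
E
```

```text
at [ 357.2 -261.8  144.1] yaw 2.994 q6 -2.14 t 12.9 gap 34.2
B-83,-93,139,3.1416 -> [ 17.5 -59.    4.2] [-0.003  0.007  0.349] rows 2.3 q6 -1.84
```

View pics/w5.png

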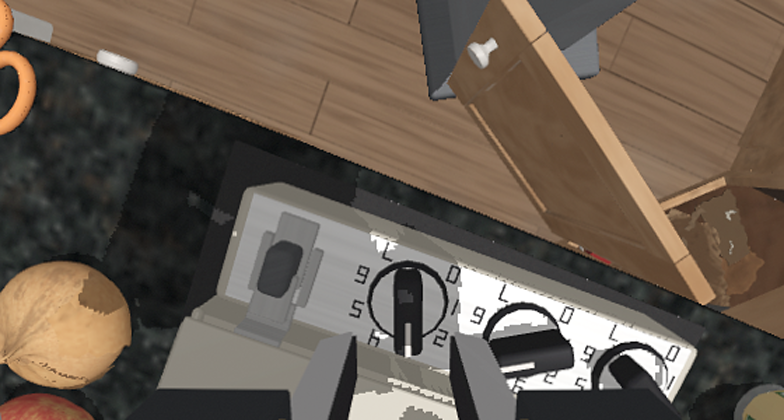

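```bash
python3 - <<'E'
from h import *
t=np.load('pics/w5.npz',allow_pickle=True);s=t['s'].item()
print(plane('wrist',np.array([(281,266)])/1.4,100.7,s).round(1),plane('wrist',np.array([(407,302)])/1.4,74.7,s).round(1))
st=plane('wrist',np.array([(408,352),(407,270)])/1.4,102.7,s);v=st[0]-st[1];a=np.arctan2(v[1],v[0]);print('val',2.443-.497-a)
E
python3 -m creep '[[8,-20,0,0,0,0.12],[14,-45,2,0,0,0.25],[17.5,-59,4,0,0,0.349],[17.5,-59,4,0,0,0.349]]'|tail -5; python3 t.py B-83,-92.5,79,3.1416
```

```text
[[ 326.  -312.1  100.7]] [[ 357.2 -260.9   74.7]]
val 2.0799285295832606
eef_pos: [328.8, -316.9, 134.8]
eef_rot: [3.141, -0.001, 2.641]
wrist_force: [0.7, 0.1, -0.4]
finger_gap: 33.5
finger_force: 0.0
at [ 328.8 -316.9  134.8] yaw 2.641 q6 -1.92 t 13.35 gap 33.5
B-83,-92.5,79,3.1416 -> [-2.5  1.  54.8] [ 0.    -0.001 -0.003] rows 1.1 q6 -1.84
```

```bash
python3 -m creep '[[-1,-0.5,28,0,0,0],[-1,-0.5,50,0,0,0],[-1,-0.5,55,0,0,0],[-1,-0.5,55,0,0,0]]'|tail -5 && python3 -m creep '[[0,0,0,0,0,0],[0,0,0,0,0,0],[0,0,0,0,0,0],[0,0,0,0,0,0]]' 0 30; python3 -m creep '[[5,0,0,0,0,0],[10,0,0,0,0,0],[15,0,0,0,0,0],[17,0,0,0,0,0],[17,0,0,0,0,0]]'
```

```text
eef_pos: [330.3, -316.4, 80.5]
eef_rot: [3.141, -0.002, 2.647]
wrist_force: [0.6, 0.3, 0.6]
finger_gap: 34.0
finger_force: 0.0
clock: 14.15
eef_pos: [331.0, -316.8, 81.8]
eef_rot: [3.141, 0.001, 2.645]
wrist_force: [3.3, 5.9, 4.4]
finger_gap: 17.2
finger_force: 30.0
clock: 14.65
eef_pos: [317.5, -309.5, 81.9]
eef_rot: [3.141, 0.006, 2.645]
wrist_force: [17.4, -1.1, -7.4]
finger_gap: 17.1
finger_force: 30.0
```

```bash
python3 -m creep '[[0,0,0,0,0,0],[0,0,0,0,0,0],[0,0,-30,0,0,0],[0,0,-75,0,0,0],[0,0,-75,0,0,0]]' 36|tail -5; python3 t.py B-38,0,150,3.1416 B-38,0,113,3.1416;python3 - <<'E'
from h import *
t=np.load('pics/top0.npz');d=t['d']
print(p3('top',np.array([(600,135),(600,90),(460,98),(380,90),(760,165)])/1.4,d).round(0).tolist())
s,im,d=snap('wrist');save('w6.png',im[:300],1.4);np.savez('pics/w6',im=im,d=d,s=s)
E
```

```text
eef_pos: [316.7, -310.7, 160.9]
eef_rot: [-3.139, 0.007, 2.645]
wrist_force: [0.5, -0.5, -0.6]
finger_gap: 36.4
finger_force: 0.0
at [ 316.7 -310.7  160.9] yaw 2.645 q6 -1.93 t 15.15 gap 36.4
B-38,0,150,3.1416 -> [-61.   93.8  10.1] [-0.003  0.007  0.   ] rows 2.2 q6 -1.63
B-38,0,113,3.1416 -> [-0. -0. 37.] [0. 0. 0.] rows 0.7 q6 -1.63
[[527.0, -499.0, 466.0], [549.0, -475.0, 576.0], [686.0, -232.0, 471.0], [780.0, -73.0, 437.0], [583.0, -1063.0, 183.0]]
```

View pics/w6.png

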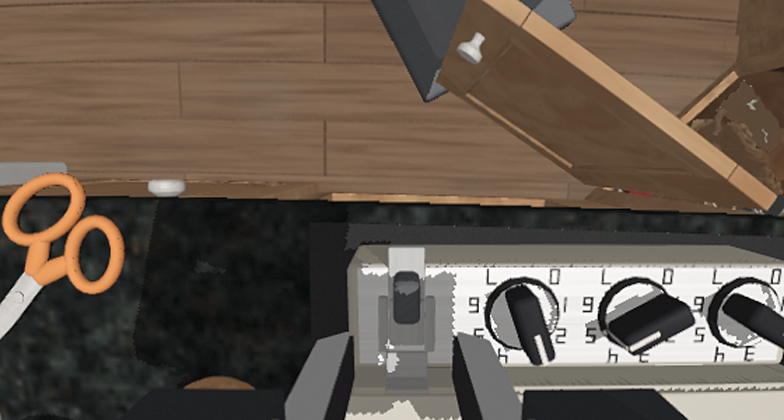

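```bash
python3 -m creep '[[-30,45,5,0,-0.12,0],[-60,90,7,0,-0.25,0],[-65.6,93.8,10,0,-0.25,0],[-65.6,93.8,25,0,-0.25,0],[-65.6,93.8,47,0,-0.25,0]]'|tail -5; python3 -m creep '[[0,0,0,0,0,0],[0,0,0,0,0,0],[0,0,0,0,0,0],[0,0,0,0,0,0]]' 0 35; python3 t.py B-33.4,0,113,3.1416
```

```text
eef_pos: [418.1, -257.4, 108.3]
eef_rot: [-3.141, 0.251, 2.646]
wrist_force: [0.6, -1.1, 0.0]
finger_gap: 36.5
finger_force: 0.0
clock: 16.1
eef_pos: [417.4, -257.6, 108.7]
eef_rot: [3.141, 0.249, 2.645]
wrist_force: [1.5, -0.3, -4.3]
finger_gap: 15.8
finger_force: 35.0
at [ 417.4 -257.6  108.7] yaw 2.645 q6 -1.76 t 16.1 gap 15.8
B-33.4,0,113,3.1416 -> [-3.6 -0.8 -4.6] [0.    0.249 0.   ] rows 1.7 q6 -1.63
```

```bash
python3 -m creep '[[-5.9,0,-28.4,0,0,0],[-17.3,0,-55.1,0,0,0],[-33.8,0,-79.1,0,0,0],[-54.7,0,-99.3,0,0,0],[-79.1,0,-114.9,0,0,0]]'; python3 t.py
```

```text
clock: 16.6
eef_pos: [459.5, -280.3, 239.9]
eef_rot: [3.141, 0.247, 2.645]
wrist_force: [4.6, -1.6, -15.8]
finger_gap: 15.5
finger_force: 35.0
at [ 459.5 -280.3  239.9] yaw 2.645 q6 -1.72 t 16.6 gap 15.5
```

```bash
python3 -m creep '[[-27.2,0,-10.4,0,0,0],[-55.8,0,-15.2,0,0,0],[-84.9,0,-14.3,0,0,0],[-106.2,0,-9.8,0,0,0],[-106.2,0,-9.8,0,0,0]]'
python3 - <<'E'
from h import *
s,im,d=snap('scene');save('s2.png',im,1.4)
E
```

```text
clock: 17.1
eef_pos: [550.5, -329.3, 276.7]
eef_rot: [3.141, 0.253, 2.645]
wrist_force: [3.3, 2.2, 7.5]
finger_gap: 14.8
finger_force: 35.0
```

View pics/s2.png

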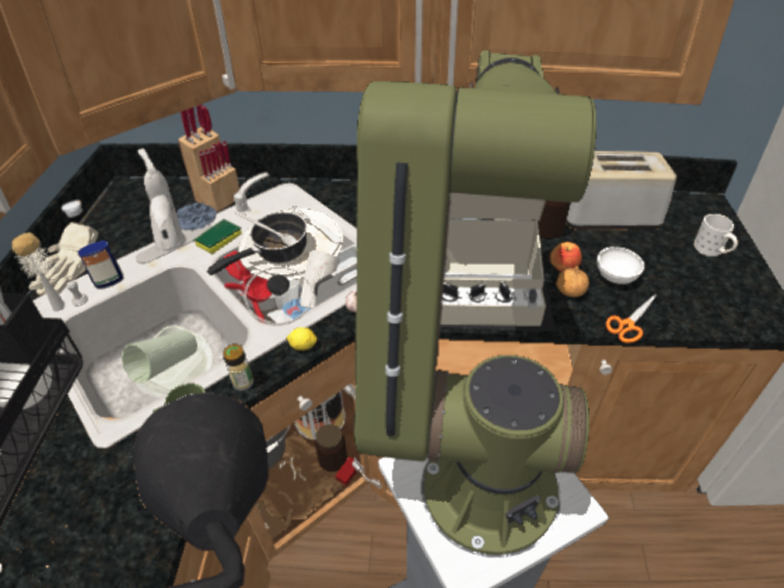

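```bash
python3 -m creep '[[-20.4,0,7.7,0,0,0],[-33.3,0,14.4,0,0,0]]'|tail -4;  python3 -m creep '[[-6.2,0,3.8,0,0,0],[-6.2,0,3.8,0,0,0]]'; python3 t.py
```

```text
eef_rot: [3.141, 0.253, 2.645]
wrist_force: [0.1, 4.7, 9.7]
finger_gap: 14.8
finger_force: 35.0
clock: 17.55
eef_pos: [587.6, -349.4, 269.6]
eef_rot: [3.141, 0.255, 2.645]
wrist_force: [5.8, 0.8, 9.1]
finger_gap: 15.0
finger_force: 35.0
at [ 587.6 -349.4  269.6] yaw 2.645 q6 -1.68 t 17.55 gap 15.0
```

```bash
python3 -m creep '[[0,0,0,0,0,0],[0,0,0,0,0,0],[0,0,-15,0,0,0],[0,0,-50,0,0,0],[0,0,-90,0,0,0]]' 36|tail -5; python3 t.py 500,-20,340,2.645
```

```text
eef_pos: [565.6, -338.1, 355.9]
eef_rot: [3.141, 0.248, 2.645]
wrist_force: [-0.3, -0.8, 0.5]
finger_gap: 35.9
finger_force: 0.0
at [ 565.6 -338.1  355.9] yaw 2.645 q6 -1.68 t 18.05 gap 35.9
500,-20,340,2.645 -> [206.8 248.3 -35.9] [ 0.     0.248 -0.   ] rows 6.5 q6 -1.11
```

```bash
python3 -m creep '[[35,20,-10,0,0.08,0],[70,50,-20,0,0.16,0],[105,80,-30,0,0.248,0],[130,120,-36,0,0.248,0],[150,160,-36,0,0.248,0]]' 94|tail -5; python3 t.py 500,-20,340,2.645
```

```text
eef_pos: [506.3, -122.8, 354.4]
eef_rot: [3.141, 0.004, 2.644]
wrist_force: [1.8, 0.6, -0.1]
finger_gap: 72.5
finger_force: 0.0
at [ 506.3 -122.8  354.4] yaw 2.644 q6 -1.38 t 18.55 gap 72.5
500,-20,340,2.645 -> [54.7 87.3 14.2] [ 0.     0.004 -0.001] rows 2.1 q6 -1.11
```

```bash
python3 -m creep '[[25,40,5,0,0,0],[50,80,10,0,0,0],[54.7,87.3,14,0,0,0],[54.7,87.3,14,0,0,0]]' 94|tail -5;  python3 - <<'E'
from h import *
s,im,d=snap('wrist');save('w7.png',im,1.4);np.savez('pics/w7',im=im,d=d,s=s)
E
```

```text
eef_pos: [500.3, -20.5, 339.2]
eef_rot: [3.142, 0.002, 2.647]
wrist_force: [-0.6, -0.6, 0.2]
finger_gap: 94.1
finger_force: 0.0
```

View pics/w7.png

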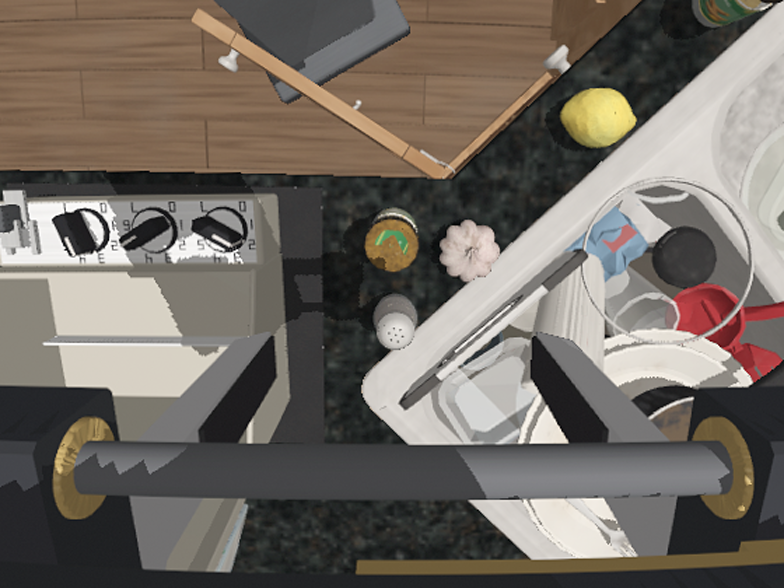

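Run:
```python
from h import *
t=np.load('pics/w7.npz',allow_pickle=True);s=t['s'].item();d=t['d']
print(p3('wrist',np.array([(391,245),(396,335),(469,250),(600,117),(440,375),(500,320),(405,403),(430,330),(460,330)])/1.4,d,s).round(0).tolist())
# object-wise centroids above table by colour-free depth mask
H,W=d.shape;yy,xx=np.mgrid[0:H,0:W];px=np.c_[xx.ravel(),yy.ravel()].astype(float)
u=rays('wrist',px);z=d.ravel();T=T_wc('wrist',s);P=(np.c_[u*z[:,None],z]@T[:3,:3].T+T[:3,3])
for nm,(c,r,zl) in dict(jar=((391,245),45,95),shaker=((396,330),45,75),garlic=((469,250),45,12),lemon=((600,117),50,15)).items():
    m=(np.hypot(px[:,0]*1.4-c[0],px[:,1]*1.4-c[1])<r)&(P[:,2]>zl)&(z>0)
    q=P[m];print(nm,m.sum(),'mid',((q.min(0)+q.max(0))/2).round(1),'size',np.ptp(q,axis=0).round(0),'zmax',q[:,2].max().round(1))
```

```text
[[493.0, -28.0, 105.0], [566.0, -63.0, 89.0], [537.0, 27.0, 55.0], [487.0, 181.0, 50.0], [618.0, -47.0, 89.0], [598.0, 23.0, 86.0], [627.0, -87.0, 88.0], [603.0, -44.0, 5.0], [618.0, -17.0, 5.0]]
jar 1179 mid [492.5 -27.5 101.2] size [43. 43. 12.] zmax 107.5
shaker 583 mid [565.6 -63.9  83.3] size [34. 34. 16.] zmax 91.4
garlic 1380 mid [542.7  27.8  38.9] size [57. 58. 39.] zmax 58.5
lemon 1706 mid [488.  187.9  35.9] size [54. 60. 33.] zmax 52.5
```

```bash
python3 t.py 565.6,-63.9,140,2.645 565.6,-63.9,44,2.645; python3 -m creep '[[-20,-5,45,0,0,0],[-30,-5,90,0,0,0],[-37,-7,135,0,0,0],[-37,-7,180,0,0,0],[-37,-7,199,0,0,0]]' 62 | tail -5; python3 t.py 565.6,-63.9,44,2.645
```

```text
at [500.5 -21.7 339.3] yaw 2.646 q6 -1.19 t 19.0 gap 94.3
565.6,-63.9,140,2.645 -> [-76.8  -6.2 199.5] [-0.     0.003  0.001] rows 4.3 q6 -1.19
565.6,-63.9,44,2.645 -> [-0. -0. 96.] [0. 0. 0.] rows 1.9 q6 -1.19
eef_pos: [528.8, -47.3, 136.0]
eef_rot: [-3.14, -0.003, 2.642]
wrist_force: [0.4, 0.4, 0.5]
finger_gap: 62.3
finger_force: 0.0
at [528.8 -47.3 136. ] yaw 2.642 q6 -1.23 t 19.5 gap 62.3
565.6,-63.9,44,2.645 -> [-40.5   3.2  91.8] [-0.002 -0.003 -0.003] rows 2.0 q6 -1.19
```

```bash
python3 -m creep '[[-40,3,-3,0,0,0],[-40.5,3.2,20,0,0,0],[-40.5,3.2,60,0,0,0],[-40.5,3.2,90,0,0,0],[-40.5,3.2,91.8,0,0,0]]' | tail -5; python3 -m creep '[[0,0,0,0,0,0],[0,0,0,0,0,0],[0,0,0,0,0,0],[0,0,0,0,0,0]]' 0 20; python3 -m creep '[[0,0,-15,0,0,0],[0,0,-50,0,0,0],[0,0,-100,0,0,0],[0,0,-150,0,0,0],[0,0,-190,0,0,0]]' | tail -5;  python3 t.py B64,0,240,3.1416 B64,0,70,3.1416
```

```text
eef_pos: [565.7, -63.5, 44.7]
eef_rot: [-3.139, -0.004, 2.643]
wrist_force: [0.2, 0.2, -0.1]
finger_gap: 61.8
finger_force: 0.0
clock: 20.4
eef_pos: [568.2, -62.2, 49.4]
eef_rot: [3.141, 0.004, 2.645]
wrist_force: [-1.3, -0.5, 5.2]
finger_gap: 35.7
finger_force: 19.8
eef_pos: [567.1, -61.7, 242.5]
eef_rot: [3.141, 0.005, 2.645]
wrist_force: [-0.1, -1.0, -0.5]
finger_gap: 35.4
finger_force: 19.4
at [567.1 -61.7 242.5] yaw 2.645 q6 -1.25 t 20.9 gap 35.4
B64,0,240,3.1416 -> [ -61.6 -244.4    1.5] [0.001 0.005 0.   ] rows 5.0 q6 -1.62
B64,0,70,3.1416 -> [ -0.  -0. 170.] [0. 0. 0.] rows 3.4 q6 -1.62
```

```bash
python3 -m creep '[[-15,-48,0,0,0,0],[-30,-97,0,0,0,0],[-45,-145,0,0,0,0],[-55,-195,0,0,0,0],[-61,-240,0,0,0,0]]' | tail -5; python3 t.py B64,0,120,3.1416 B64,0,62,3.1416
```

```text
eef_pos: [505.5, -303.6, 239.4]
eef_rot: [-3.142, 0.003, 2.645]
wrist_force: [1.0, -0.6, -0.6]
finger_gap: 35.7
finger_force: 19.4
at [ 505.5 -303.6  239.4] yaw 2.645 q6 -1.68 t 21.4 gap 35.7
B64,0,120,3.1416 -> [-1.000e-01 -2.300e+00  1.184e+02] [-0.     0.003  0.   ] rows 2.4 q6 -1.62
B64,0,62,3.1416 -> [-0. -0. 58.] [0. 0. 0.] rows 1.2 q6 -1.62
```

```bash
python3 -m creep '[[0,-2,40,0,0,0],[0,-2,80,0,0,0],[0,-2,125,0,0,0],[0,-2,160,0,0,0],[0,-2,172,0,0,0]]' | tail -5; python3 -m creep '[[0,0,3,0,0,0],[0,0,5,0,0,0],[0,0,7,0,0,0]]'
```

```text
eef_pos: [504.6, -302.9, 63.8]
eef_rot: [3.141, -0.002, 2.645]
wrist_force: [-0.3, 0.7, -1.3]
finger_gap: 35.8
finger_force: 19.4
clock: 22.2
eef_pos: [506.7, -304.4, 61.1]
eef_rot: [-3.141, 0.005, 2.645]
wrist_force: [-0.2, 0.8, -0.9]
finger_gap: 35.7
finger_force: 19.4
```

```bash
python3 -m creep '[[0,0,2,0,0,0],[0,0,3,0,0,0],[0,0,3,0,0,0]]';python3 -m creep '[[0,0,2,0,0,0],[0,0,3,0,0,0],[0,0,3,0,0,0]]'
```

```text
clock: 22.5
eef_pos: [507.3, -304.9, 59.1]
eef_rot: [-3.141, 0.007, 2.645]
wrist_force: [-1.9, 0.5, 13.8]
finger_gap: 35.5
finger_force: 20.4
clock: 22.8
eef_pos: [507.9, -306.4, 58.1]
eef_rot: [-3.139, 0.011, 2.645]
wrist_force: [-4.7, -3.5, 28.5]
finger_gap: 35.7
finger_force: 22.0
```

```bash
python3 -m creep '[[0,0,-3,0,0,0],[0,0,-3,0,0,0],[0,0,-3,0,0,0]]' 58|tail -2; python3 -m creep '[[0,0,-30,0,0,0],[0,0,-80,0,0,0],[0,0,-130,0,0,0],[0,0,-180,0,0,0]]'|tail -5
python3 - <<'E'
from h import *
s,im,d=snap('wrist');save('w8.png',im[:400],1.4);np.savez('pics/w8',im=im,d=d,s=s)
E
python3 t.py 492.5,-27.5,240,1.074
```

```text
finger_gap: 56.0
finger_force: 0.0
eef_pos: [505.2, -303.3, 237.9]
eef_rot: [3.141, 0.001, 2.645]
wrist_force: [0.0, 0.7, -0.2]
finger_gap: 58.0
finger_force: 0.0
at [ 507.  -304.5  247. ] yaw 2.645 q6 -1.68 t 23.55 gap 58.2
492.5,-27.5,240,1.074 -> [144.8 236.7   4.9] [0.009 0.011 1.571] rows 10.5 q6 0.44
```

View pics/w8.png

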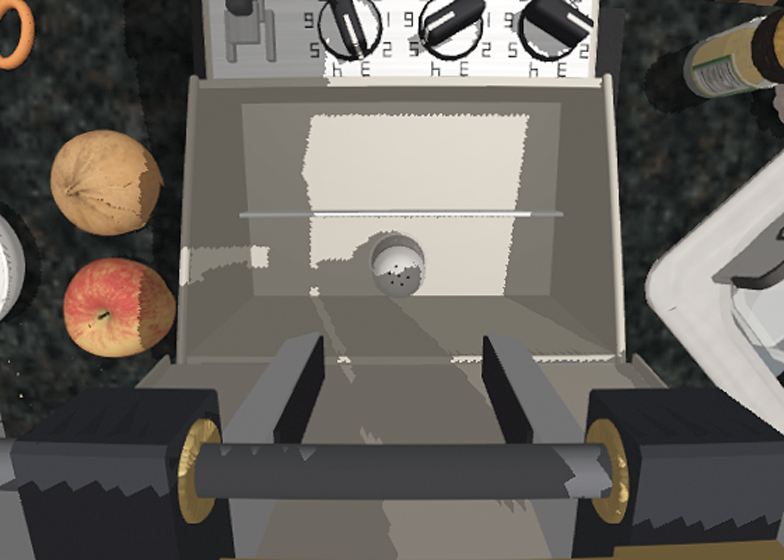

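```bash
python3 -m creep '[[28,40,0,0,0,0.14],[56,80,0,0,0,0.28],[80,120,0,0,0,0.42],[105,160,0,0,0,0.57],[125,200,0,0,0,0.71]]'|tail -5; python3 t.py 492.5,-27.5,200,1.074 492.5,-27.5,57,1.074
```

```text
eef_pos: [490.4, -71.0, 235.6]
eef_rot: [3.14, 0.001, 1.943]
wrist_force: [0.2, -0.6, 0.7]
finger_gap: 57.7
finger_force: 0.0
at [490.4 -71.  235.6] yaw 1.943 q6 -0.59 t 24.05 gap 57.7
492.5,-27.5,200,1.074 -> [39.8 17.8 35.6] [0.002 0.001 0.869] rows 5.8 q6 0.44
492.5,-27.5,57,1.074 -> [  0.  -0. 143.] [0. 0. 0.] rows 2.9 q6 0.44
```

```bash
python3 -m creep '[[10,5,5,0,0,0.14],[20,10,15,0,0,0.28],[30,14,25,0,0,0.42],[40,18,35,0,0,0.57],[40,18,35,0,0,0.71]]' 64|tail -5; python3 -m creep '[[0,0,5,0,0,0.1],[0,0,20,0,0,0.16],[0,0,40,0,0,0.16],[0,0,60,0,0,0.16]]'|tail -5; python3 t.py 492.5,-27.5,57,1.074;python3 - <<'E'
from h import *
s,im,d=snap('top')
P=None
H,W=d.shape;yy,xx=np.mgrid[0:H,0:W];px=np.c_[xx.ravel(),yy.ravel()].astype(float)
u=rays('top',px);z=d.ravel();T=T_wc('top');P=np.c_[u*z[:,None],z]@T[:3,:3].T+T[:3,3]
for n,c,zl,r in (('jarA',(430,338),70,45),('lemon',(488,188),12,60),('garlic',(540,28),12,60)):
    m=(np.hypot(P[:,0]-c[0],P[:,1]-c[1])<r)&(P[:,2]>zl)&(P[:,2]<112)&(z>0);q=P[m]
    if len(q): print(n,len(q),((q.min(0)+q.max(0))/2).round(1),np.ptp(q,axis=0).round(0),q[:,2].max())
E
```

```text
eef_pos: [492.4, -27.9, 199.2]
eef_rot: [-3.141, 0.001, 1.234]
wrist_force: [-0.6, 0.6, -0.8]
finger_gap: 63.9
finger_force: 0.0
eef_pos: [493.0, -29.0, 139.8]
eef_rot: [3.14, -0.0, 1.079]
wrist_force: [0.6, -0.4, -0.7]
finger_gap: 64.0
finger_force: 0.0
at [493.  -29.  139.8] yaw 1.079 q6 0.36 t 24.95 gap 64.0
492.5,-27.5,57,1.074 -> [ 1.1 -1.3 82.8] [ 0.002 -0.     0.005] rows 1.7 q6 0.44
jarA 181 [443.6 342.4  91.1] [49. 44. 42.] 111.9428555597176
garlic 41 [567.3  43.8  64.8] [64. 39. 59.] 94.23253116239994
```

```bash
python3 -m creep '[[1,-1,30,0,0,0],[1,-1.3,60,0,0,0],[1,-1.3,80,0,0,0],[1,-1.3,82.5,0,0,0]]' |tail -5; python3 -m creep '[[0,0,0,0,0,0],[0,0,0,0,0,0],[0,0,0,0,0,0],[0,0,0,0,0,0]]' 0 20; python3 -m creep '[[0,0,-15,0,0,0],[0,0,-50,0,0,0],[0,0,-100,0,0,0],[0,0,-150,0,0,0],[0,0,-185,0,0,0]]' | tail -5;  python3 t.py B64,70,255,3.1416
```

```text
eef_pos: [491.4, -27.5, 56.4]
eef_rot: [-3.14, 0.001, 1.079]
wrist_force: [0.2, 0.2, 0.9]
finger_gap: 64.0
finger_force: 0.0
clock: 25.8
eef_pos: [493.2, -27.7, 59.4]
eef_rot: [3.138, -0.001, 1.079]
wrist_force: [-0.9, 0.8, 6.5]
finger_gap: 43.5
finger_force: 20.0
eef_pos: [492.4, -27.5, 247.2]
eef_rot: [3.136, -0.001, 1.079]
wrist_force: [0.9, -0.6, -1.5]
finger_gap: 43.7
finger_force: 20.0
at [492.4 -27.5 247.2] yaw 1.079 q6 0.36 t 26.3 gap 43.7
B64,70,255,3.1416 -> [-169.6  142.7   -8.3] [ 0.005  0.003 -1.565] rows 10.4 q6 -1.50
```

```bash
python3 -m creep '[[-15,13,0,0,0,-0.14],[-30,26,0,0,0,-0.28],[-45,40,0,0,0,-0.42],[-60,53,0,0,0,-0.57],[-77,65,0,0,0,-0.71]]'|tail -5; python3 t.py B64,70,255,3.1416
```

```text
eef_pos: [513.3, -126.8, 243.8]
eef_rot: [3.14, 0.002, 1.795]
wrist_force: [0.3, 0.2, -1.7]
finger_gap: 44.0
finger_force: 20.0
at [ 513.3 -126.8  243.8] yaw 1.795 q6 -0.54 t 26.8 gap 44.0
B64,70,255,3.1416 -> [-120.2   -2.   -12.1] [ 0.001  0.002 -0.849] rows 5.7 q6 -1.50
```

```bash
python3 -m creep '[[0,0,0,0,0,-0.14],[0,0,0,0,0,-0.28],[0,0,0,0,0,-0.42],[0,0,0,0,0,-0.57],[0,0,0,0,0,-0.71]]'|tail -5; python3 t.py B64,70,255,3.1416
```

```text
eef_pos: [513.1, -126.0, 243.8]
eef_rot: [3.141, 0.002, 2.505]
wrist_force: [0.3, 0.8, -1.0]
finger_gap: 43.9
finger_force: 20.0
at [ 513.1 -126.   243.8] yaw 2.505 q6 -1.24 t 27.3 gap 43.9
B64,70,255,3.1416 -> [-90.5 -80.3 -12.1] [ 0.     0.002 -0.139] rows 2.4 q6 -1.50
```

```bash
python3 -m creep '[[-30,-27,0,0,0,-0.1],[-60,-54,0,0,0,-0.139],[-90.5,-80,0,0,0,-0.139],[-90.5,-80.3,0,0,0,-0.139]]'|tail -5; python3 t.py B64,70,68,3.1416
```

```text
eef_pos: [537.4, -248.2, 243.1]
eef_rot: [-3.141, 0.002, 2.635]
wrist_force: [-0.7, -0.5, -1.7]
finger_gap: 43.9
finger_force: 20.0
at [ 537.4 -248.2  243.1] yaw 2.635 q6 -1.56 t 27.7 gap 43.9
B64,70,68,3.1416 -> [  1.5   3.8 174.1] [-0.001  0.002 -0.01 ] rows 3.5 q6 -1.50
```

```bash
python3 -m creep '[[1,3,40,0,0,-0.01],[1,3,80,0,0,-0.01],[1,3,120,0,0,-0.01],[1,3,155,0,0,-0.01],[1,3,170,0,0,-0.01]]' | tail -5; python3 -m creep '[[0,0,2,0,0,0],[0,0,3,0,0,0],[0,0,3,0,0,0]]'
```

```text
eef_pos: [537.2, -240.6, 70.8]
eef_rot: [3.142, -0.002, 2.648]
wrist_force: [-0.4, -0.6, -2.3]
finger_gap: 43.6
finger_force: 20.0
clock: 28.5
eef_pos: [539.2, -241.9, 72.4]
eef_rot: [3.142, 0.005, 2.648]
wrist_force: [-0.9, 0.7, -0.7]
finger_gap: 43.7
finger_force: 20.0
```

```bash
python3 -m creep '[[0,0,2,0,0,0],[0,0,4,0,0,0],[0,0,4,0,0,0]]'|tail -5; python3 -m creep '[[0,0,1.5,0,0,0],[0,0,2,0,0,0],[0,0,2,0,0,0]]'|tail -5
```

```text
eef_pos: [539.5, -242.4, 69.0]
eef_rot: [-3.141, 0.006, 2.648]
wrist_force: [-1.7, 0.3, 12.9]
finger_gap: 43.6
finger_force: 20.0
eef_pos: [540.3, -242.7, 68.5]
eef_rot: [-3.141, 0.009, 2.648]
wrist_force: [-4.4, 0.8, 24.9]
finger_gap: 43.8
finger_force: 20.0
```

```bash
python3 -m creep '[[0,0,-3,0,0,0],[0,0,-3,0,0,0],[0,0,-3,0,0,0]]' 56|tail -2; python3 -m creep '[[0,0,-30,0,0,0],[0,0,-80,0,0,0],[0,0,-130,0,0,0],[0,0,-180,0,0,0],[0,0,-230,0,0,0]]'|tail -5; python3 t.py 440,200,300,2.645 435,338,300,2.645
```

```text
finger_gap: 56.2
finger_force: 0.0
eef_pos: [537.6, -241.2, 299.5]
eef_rot: [-3.142, 0.002, 2.648]
wrist_force: [-0.4, -0.5, 0.3]
finger_gap: 55.8
finger_force: 0.0
at [ 537.6 -241.2  299.5] yaw 2.648 q6 -1.56 t 29.9 gap 55.8
440,200,300,2.645 -> [295.  342.3  -1. ] [0.    0.002 0.003] rows 9.0 q6 -0.65
435,338,300,2.645 -> [ 70.1 118.9   0. ] [0. 0. 0.] rows 2.8 q6 -0.41
```

```bash
python3 -m creep '[[31,38,0,0,0,0],[62,76,0,0,0,0],[93,114,0,0,0,0],[124,152,0,0,0,0],[155,190,0,0,0,0]]' 66|tail -5;python3 -m creep '[[31,38,0,0,0,0],[62,76,0,0,0,0],[93,114,0,0,0,0],[124,152,0,0,0,0],[155,190,0,0,0,0]]' 66|tail -5; python3 t.py 435,338,300,2.645
cat > obj.py <<'E'
# cluster of points above z lo within r of x,y using wrist depth:  x,y,lo,r
import sys; from h import *
cam=sys.argv[1]; s,im,d=snap(cam)
H,W=d.shape;yy,xx=np.mgrid[0:H,0:W];px=np.c_[xx.ravel(),yy.ravel()].astype(float)
u=rays(cam,px);z=d.ravel();T=T_wc(cam,s);P=np.c_[u*z[:,None],z]@T[:3,:3].T+T[:3,3]
for a in sys.argv[2:]:
    x,y,lo,hi,r=map(float,a.split(','))
    m=(np.hypot(P[:,0]-x,P[:,1]-y)<r)&(P[:,2]>lo)&(P[:,2]<hi)&(z>0);q=P[m];c=px[m]
    if len(q):
        print(a,len(q),'mid',((np.percentile(q,1,0)+np.percentile(q,99,0))/2).round(1),'size',(np.percentile(q,99,0)-np.percentile(q,1,0)).round(0),'zmax',np.percentile(q[:,2],99.5).round(1),'rgb',im.reshape(-1,3)[m].mean(0).round(),'px',c.mean(0).round())
        cv=np.linalg.eigh(np.cov(q[:,:2].T));print('  long axis',cv[1][:,1].round(2),'sd',np.sqrt(cv[0]).round(1))
    else: print(a,'none')
E
```

```text
eef_pos: [490.7, 1.1, 297.1]
eef_rot: [-3.142, 0.002, 2.648]
wrist_force: [0.4, 0.2, 0.5]
finger_gap: 66.1
finger_force: 0.0
eef_pos: [444.2, 242.0, 296.9]
eef_rot: [-3.142, 0.002, 2.648]
wrist_force: [0.4, 0.2, -0.3]
finger_gap: 66.4
finger_force: 0.0
at [444.2 242.  296.9] yaw 2.648 q6 -0.65 t 30.9 gap 66.4
435,338,300,2.645 -> [53.5 80.2 -3.2] [-0.     0.002  0.003] rows 1.9 q6 -0.41
```

```bash
python3 -m creep '[[20,35,0,0,0,0],[35,60,0,0,0,0],[35,60,0,0,0,0],[35,60,0,0,0,0]]' 66|tail -5; python3 obj.py wrist 435,338,97,115,60 435,338,40,115,70 488,188,15,60,50 540,28,15,70,60 435,338,25,90,90
```

```text
eef_pos: [442.4, 309.6, 296.4]
eef_rot: [-3.141, 0.002, 2.649]
wrist_force: [-0.1, 0.4, 0.0]
finger_gap: 66.1
finger_force: 0.0
435,338,97,115,60 1445 mid [445.4 340.6 102.9] size [41. 40.  8.] zmax 106.9 rgb [139. 120.  70.] px [317. 172.]
  long axis [-1.    0.08] sd [10.7 11. ]
435,338,40,115,70 1656 mid [444.7 340.6  77.3] size [42. 41. 59.] zmax 106.9 rgb [136. 119.  73.] px [316. 170.]
  long axis [-1.   -0.01] sd [10.9 11.8]
488,188,15,60,50 938 mid [486.5 195.   35.2] size [52. 46. 29.] zmax 50.3 rgb [208. 192. 107.] px [229. 246.]
  long axis [-0.94 -0.35] sd [ 9.4 15.8]
540,28,15,70,60 3 mid [516.6  41.3  18. ] size [1. 1. 4.] zmax 20.0 rgb [86. 78. 76.] px [143. 311.]
  long axis [-0.97 -0.23] sd [0.4 0.6]
435,338,25,90,90 190 mid [432.4 339.5  57.5] size [18. 42. 64.] zmax 89.8 rgb [129. 127. 115.] px [306. 153.]
  long axis [-0.06  1.  ] sd [ 4.1 11.1]
```

```bash
python3 t.py 445.2,340.6,150 445.2,340.6,58; python3 -m creep '[[5,15,40,0,0,0],[10,26,80,0,0,0],[12,26,120,0,0,0],[12,26,147,0,0,0],[12,26,147,0,0,0]]' |tail -5; python3 t.py 445.2,340.6,58,2.645
```

```text
at [442.6 309.  296.6] yaw 2.648 q6 -0.53 t 31.35 gap 66.1
445.2,340.6,150 -> [ 12.9  29.1 146.6] [-0.001  0.002 -0.   ] rows 3.0 q6 -0.42
445.2,340.6,58 -> [ 0. -0. 92.] [ 0.  0. -0.] rows 1.8 q6 -0.42
eef_pos: [443.6, 336.0, 146.7]
eef_rot: [-3.136, -0.001, 2.647]
wrist_force: [0.6, 0.7, 0.8]
finger_gap: 66.0
finger_force: 0.0
at [443.6 336.  146.7] yaw 2.647 q6 -0.49 t 31.85 gap 66.0
445.2,340.6,58,2.645 -> [ 0.7  5.3 88.7] [-0.005 -0.001  0.002] rows 1.8 q6 -0.42
```

```bash
python3 -m creep '[[0.7,5.3,30,0,0,0],[0.7,5.3,60,0,0,0],[0.7,5.3,85,0,0,0],[0.7,5.3,88.5,0,0,0]]' |tail -5; python3 -m creep '[[0,0,0,0,0,0],[0,0,0,0,0,0],[0,0,0,0,0,0],[0,0,0,0,0,0]]' 0 20; python3 -m creep '[[0,0,-15,0,0,0],[0,0,-50,0,0,0],[0,0,-100,0,0,0],[0,0,-150,0,0,0],[0,0,-185,0,0,0]]' | tail -5;  python3 t.py 480,50,245 B64,-70,245,3.1416
```

```text
eef_pos: [446.6, 341.9, 60.7]
eef_rot: [-3.14, 0.001, 2.647]
wrist_force: [0.2, 0.2, 0.4]
finger_gap: 65.9
finger_force: 0.0
clock: 32.65
eef_pos: [447.1, 343.1, 62.8]
eef_rot: [3.14, 0.003, 2.648]
wrist_force: [-0.8, -1.7, 8.2]
finger_gap: 43.7
finger_force: 19.9
eef_pos: [446.4, 343.2, 251.4]
eef_rot: [3.138, 0.004, 2.648]
wrist_force: [0.8, -0.3, -0.4]
finger_gap: 43.6
finger_force: 19.9
at [446.4 343.2 251.4] yaw 2.648 q6 -0.49 t 33.15 gap 43.6
480,50,245 -> [-168.4 -242.4    6.1] [0.004 0.004 0.   ] rows 5.9 q6 -0.97
B64,-70,245,3.1416 -> [-190.  -371.8   -1. ] [ 0.    -0.     0.004] rows 8.4 q6 -1.74
```

```bash
python3 -m creep '[[-28,-41,0,0,0,0],[-56,-82,0,0,0,0],[-84,-123,0,0,0,0],[-112,-164,0,0,0,0],[-140,-205,0,0,0,0]]'|tail -5; python3 -m creep '[[-22,-45,0,0,0,0],[-44,-90,0,0,0,0],[-66,-132,0,0,0,0],[-88,-175,0,0,0,0],[-110,-215,0,0,0,0]]'|tail -5; python3 t.py B64,-70,245,3.1416
```

```text
eef_pos: [472.2, 94.4, 248.0]
eef_rot: [3.141, 0.003, 2.649]
wrist_force: [1.4, -0.1, -0.6]
finger_gap: 43.8
finger_force: 19.9
eef_pos: [467.0, -147.3, 248.3]
eef_rot: [3.141, 0.003, 2.648]
wrist_force: [1.6, 0.5, -1.0]
finger_gap: 44.0
finger_force: 19.9
at [ 467.  -147.3  248.3] yaw 2.648 q6 -1.46 t 34.15 gap 44.0
B64,-70,245,3.1416 -> [-108.2 -191.8    2.7] [0.    0.003 0.003] rows 4.4 q6 -1.74
```

```bash
python3 -m creep '[[-25,-44,0,0,0,0],[-50,-88,0,0,0,0],[-75,-132,0,0,0,0],[-100,-178,0,0,0,0],[-108,-191,2,0,0,0]]'|tail -5; python3 -m creep '[[0,0,0,0,0,0]]'|tail -5; python3 t.py B64,-71,74,3.1416
```

```text
eef_pos: [471.3, -368.2, 245.9]
eef_rot: [-3.141, 0.003, 2.645]
wrist_force: [0.8, 0.8, -0.9]
finger_gap: 43.9
finger_force: 19.9
eef_pos: [471.5, -366.7, 245.2]
eef_rot: [-3.142, 0.001, 2.645]
wrist_force: [-0.2, 0.4, -1.7]
finger_gap: 43.7
finger_force: 19.9
at [ 471.5 -366.7  245.2] yaw 2.645 q6 -1.8 t 34.75 gap 43.7
B64,-71,74,3.1416 -> [ -0.   -1.7 170.2] [-0.     0.001  0.001] rows 3.4 q6 -1.74
```

```bash
python3 -m creep '[[0,-1.5,40,0,0,0],[0,-1.5,80,0,0,0],[0,-1.5,120,0,0,0],[0,-1.5,155,0,0,0],[0,-1.5,168,0,0,0]]' | tail -5; python3 -m creep '[[0,0,1,0,0,0],[0,0,2,0,0,0],[0,0,2,0,0,0]]'|tail -5;python3 -m creep '[[0,0,2,0,0,0],[0,0,3,0,0,0],[0,0,3,0,0,0]]'|tail -5
```

```text
eef_pos: [471.1, -364.2, 74.9]
eef_rot: [3.141, -0.002, 2.649]
wrist_force: [0.2, -0.1, -0.1]
finger_gap: 43.5
finger_force: 19.9
eef_pos: [472.6, -366.6, 77.1]
eef_rot: [-3.141, 0.005, 2.648]
wrist_force: [-0.0, -0.4, -1.4]
finger_gap: 43.8
finger_force: 19.9
eef_pos: [472.1, -366.5, 72.8]
eef_rot: [-3.141, 0.003, 2.648]
wrist_force: [-1.0, -0.6, 4.0]
finger_gap: 43.8
finger_force: 20.0
```

Contact; press slightly, release, rise and check the three tall items numerically.

```bash
python3 -m creep '[[0,0,1,0,0,0],[0,0,1.5,0,0,0],[0,0,1.5,0,0,0]]'|tail -5; python3 -m creep '[[0,0,-2,0,0,0],[0,0,-2,0,0,0],[0,0,-2,0,0,0]]' 56|tail -2; python3 -m creep '[[0,0,-30,0,0,0],[0,0,-80,0,0,0],[0,0,-130,0,0,0],[0,0,-180,0,0,0],[0,0,-225,0,0,0]]'|tail -5; python3 t.py 490,-170,300
python3 - <<'E'
from h import *
O=np.array([448.5,-275.4,1.0]);r=R.from_euler('z',-0.497)
print([ (r.apply([64,y,h])+O).round(0)[:2].tolist() for y,h in ((0,0),(70,0),(-70,0))])
E
```

```text
eef_pos: [472.3, -367.1, 72.5]
eef_rot: [-3.14, 0.005, 2.648]
wrist_force: [-4.0, -0.2, 13.9]
finger_gap: 43.7
finger_force: 20.0
finger_gap: 55.6
finger_force: 0.0
eef_pos: [471.3, -365.7, 300.1]
eef_rot: [-3.141, 0.003, 2.648]
wrist_force: [0.9, -0.6, 0.2]
finger_gap: 56.1
finger_force: 0.0
at [ 471.3 -365.7  300.1] yaw 2.648 q6 -1.8 t 36.95 gap 56.1
490,-170,300 -> [ 7.620e+01  1.812e+02 -1.000e-01] [-0.     0.003 -0.   ] rows 3.9 q6 -1.41
[[505.0, -306.0], [538.0, -244.0], [471.0, -367.0]]
```

```bash
python3 -m creep '[[20,35,0,0,0,0],[40,75,0,0,0,0],[40,75,0,0,0,0]]' 94|tail -5; python3 obj.py wrist 505,-306,80,98,35 538,-244,100,122,35 471,-367,100,122,35; python3 t.py 520,20,320
```

```text
eef_pos: [472.0, -277.4, 298.1]
eef_rot: [3.141, 0.003, 2.651]
wrist_force: [-0.0, -0.9, -0.2]
finger_gap: 76.5
finger_force: 0.0
505,-306,80,98,35 636 mid [ 503.9 -306.2   89.7] size [33. 32. 16.] zmax 98.0 rgb [146. 143. 139.] px [279. 218.]
  long axis [-0.91  0.41] sd [9.1 9.6]
538,-244,100,122,35 1505 mid [ 539.  -243.4  108.8] size [42. 41. 16.] zmax 116.9 rgb [122. 105.  62.] px [348. 226.]
  long axis [-1.   -0.03] sd [11.  11.5]
471,-367,100,122,35 1391 mid [ 470.4 -366.6  109. ] size [41. 41. 16.] zmax 116.9 rgb [71. 60. 36.] px [211. 223.]
  long axis [0.71 0.71] sd [10.5 11.3]
at [ 472.  -279.2  297.9] yaw 2.651 q6 -1.68 t 37.3 gap 80.6
520,20,320 -> [ 98.6 286.5 -22.3] [0.    0.003 0.   ] rows 6.1 q6 -1.04
```

```bash
python3 -m creep '[[18,48,-5,0,0,0],[36,95,-10,0,0,0],[54,142,-15,0,0,0],[72,189,-22,0,0,0],[90,236,-22,0,0,0]]' 94|tail -5; python3 -m creep '[[15,30,0,0,0,0],[30,30,0,0,0,0],[30,30,0,0,0,0]]'|tail -5; python3 obj.py wrist 540,28,12,75,75 480,190,15,60,70
```

```text
eef_pos: [504.1, -33.0, 319.9]
eef_rot: [3.141, 0.003, 2.647]
wrist_force: [0.7, -0.1, 1.0]
finger_gap: 94.3
finger_force: 0.0
eef_pos: [491.2, 7.0, 319.2]
eef_rot: [-3.141, 0.002, 2.65]
wrist_force: [0.6, -0.2, 0.9]
finger_gap: 93.7
finger_force: 0.0
540,28,12,75,75 1771 mid [564.   39.1  45.5] size [97. 76. 54.] zmax 73.8 rgb [184. 171. 165.] px [327. 204.]
  long axis [-0.97 -0.25] sd [15.8 27.5]
480,190,15,60,70 1780 mid [487.2 186.   38.3] size [50. 55. 26.] zmax 51.4 rgb [208. 192. 108.] px [416. 100.]
  long axis [0.59 0.81] sd [12.5 15.4]
```

```bash
python3 obj.py wrist 542,28,15,62,42 542,28,40,62,42 542,28,50,62,25 488,187,38,55,40
python3 - <<'E'
from h import *
s,im,d=snap('wrist');save('w9.png',im[:300],1.4)
E
```

```text
542,28,15,62,42 1466 mid [541.7  27.8  38.7] size [52. 53. 34.] zmax 57.4 rgb [195. 180. 173.] px [321. 196.]
  long axis [-0.4   0.92] sd [13.6 13.9]
542,28,40,62,42 609 mid [544.   28.7  48.8] size [34. 34. 18.] zmax 58.3 rgb [208. 192. 184.] px [324. 200.]
  long axis [-0.7   0.72] sd [8.9 9.1]
542,28,50,62,25 62 mid [541.1  28.3  54.8] size [13. 12.  9.] zmax 59.6 rgb [187. 171. 163.] px [323. 200.]
  long axis [-0.95  0.31] sd [2.9 3.6]
488,187,38,55,40 1278 mid [487.2 186.9  44.8] size [44. 46. 13.] zmax 51.7 rgb [223. 207. 118.] px [419.  98.]
  long axis [0.62 0.79] sd [11.2 12.6]
```

View pics/w9.png

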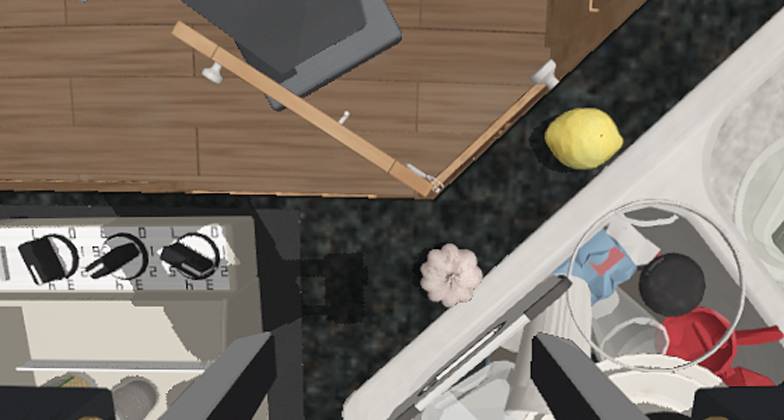

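```bash
python3 t.py 542.5,28.3,120,2.645 542.5,28.3,12,2.645; python3 -m creep '[[-10,20,45,0,0,0],[-20,40,90,0,0,0],[-35,43,135,0,0,0],[-35,43,175,0,0,0],[-35,43,199,0,0,0]]' 94|tail -5; python3 t.py 542.5,28.3,12,2.645; python3 obj.py wrist 542,28,40,62,42
```

```text
at [492.    5.5 319.1] yaw 2.647 q6 -1.14 t 38.25 gap 94.1
542.5,28.3,120,2.645 -> [-33.3  44.1 199.2] [-0.     0.002  0.002] rows 4.1 q6 -1.02
542.5,28.3,12,2.645 -> [ -0.  -0. 108.] [0. 0. 0.] rows 2.2 q6 -1.02
eef_pos: [542.4, 26.3, 116.6]
eef_rot: [-3.14, -0.002, 2.647]
wrist_force: [-0.8, -0.4, 1.0]
finger_gap: 94.0
finger_force: 0.0
at [542.4  26.3 116.6] yaw 2.647 q6 -1.09 t 38.75 gap 94.0
542.5,28.3,12,2.645 -> [  0.7   2.  104.6] [-0.002 -0.002  0.002] rows 2.1 q6 -1.02
542,28,40,62,42 1905 mid [544.5  29.   48.8] size [34. 34. 17.] zmax 58.1 rgb [152. 138. 131.] px [293. 214.]
  long axis [0.59 0.81] sd [8.9 8.9]
```

```bash
python3 -m creep '[[1,2,25,0,0,0],[1,2,60,0,0,0],[1,2,90,0,0,0],[1,2,104,0,0,0],[1,2,104,0,0,0]]' 80|tail -5;  python3 -m creep '[[0,0,0,0,0,0],[0,0,0,0,0,0],[0,0,0,0,0,0],[0,0,0,0,0,0]]' 0 15; python3 -m creep '[[0,0,-15,0,0,0],[0,0,-50,0,0,0],[0,0,-100,0,0,0],[0,0,-150,0,0,0],[0,0,-190,0,0,0]]' | tail -5;  python3 t.py B-7,42,205,3.1416
```

```text
eef_pos: [543.0, 29.1, 15.4]
eef_rot: [-3.141, -0.0, 2.647]
wrist_force: [-0.5, 0.3, -0.2]
finger_gap: 79.9
finger_force: 0.0
clock: 39.7
eef_pos: [543.9, 29.6, 17.4]
eef_rot: [3.141, 0.004, 2.648]
wrist_force: [-0.6, -1.4, 6.4]
finger_gap: 56.6
finger_force: 15.0
eef_pos: [542.9, 30.0, 210.6]
eef_rot: [3.14, 0.005, 2.648]
wrist_force: [0.1, -0.3, -0.3]
finger_gap: 55.9
finger_force: 15.0
at [542.9  30.  210.6] yaw 2.648 q6 -1.09 t 40.2 gap 55.9
B-7,42,205,3.1416 -> [ -54.6 -271.7    4.5] [0.001 0.005 0.004] rows 5.5 q6 -1.54
```

```bash
python3 -m creep '[[-10,-48,0,0,0,0],[-20,-96,0,0,0,0],[-30,-144,0,0,0,0],[-40,-192,0,0,0,0],[-50,-240,0,0,0,0]]'|tail -5; python3 -m creep '[[-5,-31,0,0,0,0],[-5,-31,0,0,0,0],[-5,-31,0,0,0,0]]'|tail -5; python3 t.py B-7,42,31,3.1416
```

```text
eef_pos: [472.3, -206.7, 207.8]
eef_rot: [3.141, 0.003, 2.648]
wrist_force: [1.1, -0.3, -0.1]
finger_gap: 56.2
finger_force: 15.0
eef_pos: [462.9, -234.9, 207.2]
eef_rot: [3.141, 0.003, 2.647]
wrist_force: [0.2, 0.7, -0.5]
finger_gap: 55.9
finger_force: 15.0
at [ 462.9 -234.9  207.2] yaw 2.647 q6 -1.62 t 41.0 gap 55.9
B-7,42,31,3.1416 -> [  0.8  -0.5 175.2] [0.    0.003 0.002] rows 3.5 q6 -1.54
```

```bash
python3 -m creep '[[1,0,40,0,0,0],[1,0,80,0,0,0],[1,0,120,0,0,0],[1,0,155,0,0,0],[1,0,175,0,0,0]]'|tail -5; python3 -m creep '[[0,0,1,0,0,0],[0,0,3,0,0,0],[0,0,3,0,0,0]]'|tail -5
```

```text
eef_pos: [462.1, -232.6, 29.4]
eef_rot: [3.141, -0.001, 2.65]
wrist_force: [0.4, 0.1, -0.1]
finger_gap: 56.0
finger_force: 15.0
eef_pos: [463.3, -234.4, 29.8]
eef_rot: [-3.142, 0.004, 2.649]
wrist_force: [-0.1, 0.4, 0.1]
finger_gap: 56.0
finger_force: 15.0
```

```bash
python3 -m creep '[[0,0,0,0,0,0],[0,0,0,0,0,0],[0,0,-5,0,0,0]]' 68|tail -2; python3 -m creep '[[0,0,-30,0,0,0],[0,0,-80,0,0,0],[0,0,-130,0,0,0],[0,0,-180,0,0,0],[0,0,-220,0,0,0]]'|tail -5; python3 obj.py wrist 463,-235,30,80,45; python3 t.py 480,120,250,0.927
```

```text
finger_gap: 67.9
finger_force: 0.0
eef_pos: [462.0, -234.3, 257.3]
eef_rot: [-3.141, 0.005, 2.648]
wrist_force: [-0.8, -0.5, -0.6]
finger_gap: 68.3
finger_force: 0.0
463,-235,30,80,45 2192 mid [ 470.4 -238.2   48.4] size [67. 58. 33.] zmax 67.1 rgb [194. 180. 173.] px [288. 182.]
  long axis [-0.88  0.48] sd [13.7 16.2]
at [ 463.4 -235.1  263.3] yaw 2.648 q6 -1.62 t 42.65 gap 68.3
480,120,250,0.927 -> [153.7 320.6  11.1] [0.011 0.01  1.721] rows 11.5 q6 0.89
```

```bash
python3 -m creep '[[15,36,0,0,0,0.14],[30,72,0,0,0,0.28],[45,108,0,0,0,0.42],[60,144,0,0,0,0.57],[75,180,0,0,0,0.71]]' 94|tail -5; python3 t.py 480,130,250,0.927
```

```text
eef_pos: [481.0, -40.6, 253.7]
eef_rot: [3.14, 0.002, 1.938]
wrist_force: [0.9, 0.4, 0.6]
finger_gap: 93.5
finger_force: 0.0
at [481.  -40.6 253.7] yaw 1.938 q6 -0.53 t 43.15 gap 93.5
480,130,250,0.927 -> [159.6  60.4   3.5] [3.000e-03 1.000e-03 1.011e+00] rows 6.7 q6 0.91
```

```bash
python3 -m creep '[[30,12,0,0,0,0.14],[60,24,0,0,0,0.28],[90,36,0,0,0,0.42],[120,48,0,0,0,0.57],[150,60,0,0,0,0.71]]' 94|tail -5; python3 -m creep '[[0,0,0,0,0,0.14],[0,0,0,0,0,0.28],[0,0,0,0,0,0.3],[0,0,0,0,0,0.3]]' 80|tail -5; python3 obj.py wrist 487,187,10,60,50 487,187,38,60,50; python3 t.py 487.5,187,120,0.927 487.5,187,8,0.927
```

```text
eef_pos: [482.0, 120.8, 253.5]
eef_rot: [3.139, 0.0, 1.228]
wrist_force: [1.1, 0.3, 0.1]
finger_gap: 94.3
finger_force: 0.0
eef_pos: [482.2, 119.4, 253.3]
eef_rot: [3.139, -0.0, 0.937]
wrist_force: [0.7, -0.6, -0.0]
finger_gap: 79.9
finger_force: 0.0
487,187,10,60,50 2347 mid [488.7 188.3  39.2] size [50. 56. 24.] zmax 51.5 rgb [208. 193. 107.] px [252. 126.]
  long axis [0.56 0.83] sd [12.4 16. ]
487,187,38,60,50 1726 mid [487.6 188.   44.8] size [44. 47. 13.] zmax 51.7 rgb [219. 203. 115.] px [251. 127.]
  long axis [0.51 0.86] sd [11.2 12.8]
at [482.2 119.4 253.3] yaw 0.938 q6 0.8 t 44.1 gap 80.3
487.5,187,120,0.927 -> [ 57.6 -36.  133.2] [ 0.002 -0.     0.011] rows 3.0 q6 1.01
487.5,187,8,0.927 -> [ -0.  -0. 112.] [0. 0. 0.] rows 2.2 q6 1.01
```

```bash
python3 -m creep '[[20,-12,40,0,0,-0.03],[40,-24,80,0,0,-0.06],[58.5,-36,120,0,0,-0.06],[58.5,-36,133,0,0,-0.06],[58.5,-36,133,0,0,-0.06]]' 78|tail -5; python3 t.py 488,188,10
```

```text
eef_pos: [487.6, 187.4, 118.8]
eef_rot: [-3.142, 0.002, 0.997]
wrist_force: [0.0, 0.3, 0.9]
finger_gap: 77.6
finger_force: 0.0
at [487.6 187.4 118.8] yaw 0.997 q6 0.87 t 44.6 gap 77.6
488,188,10 -> [  1.    0.  108.8] [-0.     0.002 -0.   ] rows 2.2 q6 0.94
```

```bash
python3 -m creep '[[1,0,40,0,0,0],[1,0,75,0,0,0],[1,0,100,0,0,0],[1,0,109,0,0,0],[1,0,109,0,0,0]]'|tail -5;  python3 -m creep '[[0,0,0,0,0,0],[0,0,0,0,0,0],[0,0,0,0,0,0],[0,0,0,0,0,0]]' 0 15; python3 -m creep '[[0,0,-15,0,0,0],[0,0,-50,0,0,0],[0,0,-100,0,0,0],[0,0,-150,0,0,0],[0,0,-195,0,0,0]]' | tail -5;  python3 t.py B-7,-40,205,3.1416
```

```text
eef_pos: [489.7, 188.1, 11.9]
eef_rot: [3.139, -0.0, 0.995]
wrist_force: [0.3, -0.2, 0.3]
finger_gap: 78.4
finger_force: 0.0
clock: 45.5
eef_pos: [489.4, 188.7, 11.8]
eef_rot: [3.139, -0.001, 0.995]
wrist_force: [-0.1, -1.0, 6.1]
finger_gap: 50.6
finger_force: 15.0
eef_pos: [488.4, 188.7, 208.8]
eef_rot: [3.139, -0.001, 0.995]
wrist_force: [0.1, -0.9, -0.3]
finger_gap: 51.0
finger_force: 15.0
at [488.4 188.7 208.8] yaw 0.995 q6 0.88 t 46.0 gap 51.0
B-7,-40,205,3.1416 -> [-451.4  215.5    3. ] [ 3.00e-03  1.00e-03 -1.65e+00] rows 11.0 q6 -1.70
```

```bash
python3 -m creep '[[-40,19,0,0,0,-0.14],[-80,38,0,0,0,-0.28],[-120,57,0,0,0,-0.42],[-160,76,0,0,0,-0.57],[-200,95,0,0,0,-0.71]]'|tail -5; python3 t.py B-7,-40,205,3.1416
```

```text
eef_pos: [460.1, -24.9, 206.5]
eef_rot: [3.14, 0.001, 1.671]
wrist_force: [0.9, 0.6, -1.9]
finger_gap: 50.5
finger_force: 15.0
at [460.1 -24.9 206.5] yaw 1.671 q6 -0.23 t 46.5 gap 50.5
B-7,-40,205,3.1416 -> [-277.2  -64.8    0.7] [ 0.001  0.002 -0.974] rows 6.5 q6 -1.70
```

```bash
python3 -m creep '[[-40,-9,0,0,0,-0.14],[-80,-18,0,0,0,-0.28],[-120,-28,0,0,0,-0.42],[-160,-38,0,0,0,-0.57],[-200,-47,0,0,0,-0.71]]'|tail -5; python3 t.py B-7,-40,205,3.1416
```

```text
eef_pos: [432.7, -225.0, 206.7]
eef_rot: [3.141, 0.002, 2.348]
wrist_force: [0.6, -0.5, -0.5]
finger_gap: 50.5
finger_force: 15.0
at [ 432.7 -225.   206.7] yaw 2.348 q6 -1.33 t 47.0 gap 50.5
B-7,-40,205,3.1416 -> [-52.  -64.4   0.8] [ 0.     0.002 -0.296] rows 2.0 q6 -1.70
```

```bash
python3 -m creep '[[-25,-32,0,0,0,-0.14],[-50,-62,0,0,0,-0.28],[-52,-64,0,0,0,-0.29],[-52,-64,0,0,0,-0.29]]'|tail -5; python3 t.py B-7,-41,31,3.1416
```

```text
eef_pos: [423.4, -305.8, 206.2]
eef_rot: [3.141, 0.001, 2.63]
wrist_force: [0.5, -0.3, -1.5]
finger_gap: 50.7
finger_force: 15.0
at [ 423.4 -305.8  206.2] yaw 2.63 q6 -1.75 t 47.4 gap 50.7
B-7,-41,31,3.1416 -> [ -0.4  -2.3 174.2] [ 0.     0.001 -0.015] rows 3.5 q6 -1.70
```

```bash
python3 -m creep '[[0,-2,40,0,0,-0.015],[0,-2,80,0,0,-0.015],[0,-2,120,0,0,-0.015],[0,-2,155,0,0,-0.015],[0,-2,175,0,0,-0.015]]'|tail -5; python3 -m creep '[[0,0,2,0,0,0],[0,0,3,0,0,0],[0,0,3,0,0,0]]'|tail -5;  python3 -m creep '[[0,0,0,0,0,0],[0,0,0,0,0,0],[0,0,-5,0,0,0]]' 62|tail -2; python3 -m creep '[[0,0,-30,0,0,0],[0,0,-80,0,0,0],[0,0,-130,0,0,0],[0,0,-180,0,0,0],[0,0,-230,0,0,0]]'|tail -5; python3 obj.py wrist 423,-307,35,80,40 465,-235,35,80,40 504,-306,80,98,35 539,-243,100,122,35 471,-367,100,122,35
```

```text
eef_pos: [422.5, -305.2, 29.1]
eef_rot: [3.141, -0.001, 2.647]
wrist_force: [0.0, -0.8, 0.4]
finger_gap: 50.8
finger_force: 15.0
eef_pos: [423.8, -307.4, 29.9]
eef_rot: [-3.141, 0.004, 2.647]
wrist_force: [0.0, 0.1, -0.8]
finger_gap: 50.8
finger_force: 15.0
finger_gap: 61.7
finger_force: 0.0
eef_pos: [422.2, -306.8, 266.4]
eef_rot: [-3.141, 0.003, 2.647]
wrist_force: [0.2, -0.6, -0.2]
finger_gap: 62.4
finger_force: 0.0
423,-307,35,80,40 2119 mid [ 424.5 -309.    49. ] size [57. 50. 24.] zmax 61.5 rgb [187. 172.  93.] px [287. 181.]
  long axis [-0.86  0.52] sd [12.4 15.9]
465,-235,35,80,40 1947 mid [ 463.  -235.8   50.6] size [52. 52. 30.] zmax 67.2 rgb [175. 161. 153.] px [362. 181.]
  long axis [-0.5   0.87] sd [13.2 13.8]
504,-306,80,98,35 718 mid [ 503.1 -306.    89.5] size [32. 32. 17.] zmax 98.0 rgb [158. 154. 150.] px [326. 253.]
  long axis [0.29 0.96] sd [8.6 9.2]
539,-243,100,122,35 1255 mid [ 538.9 -238.1  108.9] size [41. 30. 16.] zmax 116.9 rgb [104.  88.  51.] px [406. 261.]
  long axis [-0.98 -0.19] sd [ 8.  12.1]
471,-367,100,122,35 1729 mid [ 470.3 -367.   108.9] size [41. 41. 16.] zmax 116.9 rgb [87. 75. 44.] px [257. 263.]
  long axis [-0.76  0.65] sd [11.  11.7]
```

```bash
python3 t.py 565.6,-338.1,358,2.645; python3 -m creep '[[0,0,-45,0,-0.08,0],[0,0,-90,0,-0.16,0],[-40,0,-92,0,-0.25,0],[-80,0,-92,0,-0.25,0],[-120,20,-92,0,-0.25,0]]' 36|tail -5
python3 - <<'E'
from h import *
s=manip.read_state();T=T_tool(s);print(T[:3,:3].T@(np.array([565.6,-338.1,355.9])-T[:3,3]), T[:3,:3].T@(np.array([587.6,-349.4,269.6])-T[:3,3]))
E
```

```text
at [ 423.8 -308.1  274.9] yaw 2.647 q6 -1.78 t 49.05 gap 61.9
565.6,-338.1,358,2.645 -> [-140.2   40.7  -81.3] [-0.002  0.014  0.002] rows 3.3 q6 -1.61
eef_pos: [537.7, -348.0, 356.8]
eef_rot: [-3.141, 0.254, 2.645]
wrist_force: [-0.3, -0.0, 0.6]
finger_gap: 36.2
finger_force: 0.0
[-18.95531026  21.98148974   5.88239136] [-21.19718623  22.58400152  95.62642165]
```

```bash
python3 -m creep '[[-20,22.3,5,0,0,0],[-20,22.3,5,0,0,0],[-20.5,22.3,40,0,0,0],[-21,22.4,75,0,0,0],[-21,22.4,94,0,0,0]]'|tail -5; python3 -m creep '[[0,0,0,0,0,0]]'|tail -5
```

```text
eef_pos: [586.0, -347.4, 267.2]
eef_rot: [3.141, 0.249, 2.647]
wrist_force: [-0.1, 0.5, 0.2]
finger_gap: 36.0
finger_force: 0.0
eef_pos: [585.7, -347.3, 267.1]
eef_rot: [3.141, 0.248, 2.647]
wrist_force: [-0.4, 0.3, -0.6]
finger_gap: 36.0
finger_force: 0.0
```

```bash
python3 -m creep '[[0,0,0,0,0,0],[0,0,0,0,0,0],[0,0,0,0,0,0],[0,0,0,0,0,0]]' 0 35; python3 t.py
```

```text
clock: 50.55
eef_pos: [586.3, -348.5, 271.8]
eef_rot: [-3.14, 0.255, 2.647]
wrist_force: [-4.4, -4.9, 4.3]
finger_gap: 15.9
finger_force: 35.0
at [ 586.3 -348.5  271.8] yaw 2.647 q6 -1.68 t 50.55 gap 15.9
```

```bash
python3 -m creep '[[19.1,0,-10.5,0,0,0],[39.5,0,-18.2,0,0,0],[60.8,0,-22.7,0,0,0],[89.9,0,-23.6,0,0,0],[118.5,0,-18.8,0,0,0]]'|tail -5; python3 -m creep '[[27.2,0,10.4,0,0,0],[51.6,0,26,0,0,0],[72.5,0,46.2,0,0,0],[89,0,70.2,0,0,0],[94,0,82,0,0,0]]'|tail -5
```

```text
eef_pos: [481.2, -291.8, 260.9]
eef_rot: [-3.139, 0.258, 2.647]
wrist_force: [2.1, -10.9, -1.5]
finger_gap: 15.8
finger_force: 35.0
eef_pos: [418.3, -257.9, 155.6]
eef_rot: [-3.139, 0.253, 2.647]
wrist_force: [-10.5, -6.6, 6.1]
finger_gap: 15.7
finger_force: 36.0
```

```bash
python3 - <<'E'
from h import *
s=manip.read_state();T=T_tool(s);print(T[:3,:3].T@(np.array([417.4,-257.6,108.7])-T[:3,3]),T[:3,:3].T@np.array([0,0,-5]))
E
python3 -m creep '[[6,0,10,0,0,0],[10,0,25,0,0,0],[11.5,0,38,0,0,0],[12,0,45,0,0,0],[12,0,47,0,0,0]]'; python3 t.py
```

```text
[ 1.26758299e+01 -2.15391055e-02  4.52044295e+01] [1.25383367 0.01088774 4.84022547]
clock: 52.05
eef_pos: [418.7, -258.1, 107.3]
eef_rot: [-3.14, 0.251, 2.648]
wrist_force: [-14.0, -5.9, 2.7]
finger_gap: 15.9
finger_force: 36.2
at [ 418.7 -258.1  107.3] yaw 2.648 q6 -1.76 t 52.05 gap 15.9
```

Press a touch further, then release.

```bash
python3 -m creep '[[0,0,2,0,0,0],[1,0,4,0,0,0],[1,0,4,0,0,0]]'; python3 -m creep '[[0,0,0,0,0,0],[0,0,0,0,0,0],[0,0,0,0,0,0],[0,0,-20,0,0,0],[0,0,-60,0,0,0]]' 36|tail -5; python3 -m creep '[[0,0,-40,0,0,0],[0,0,-80,0,0,0],[0,0,-80,0,0.125,0],[0,0,-80,0,0.25,0],[0,0,-80,0,0.25,0]]'|tail -5
python3 - <<'E'
from h import *
s,im,d=snap('wrist');H,W=d.shape;yy,xx=np.mgrid[0:H,0:W];px=np.c_[xx.ravel(),yy.ravel()].astype(float)
u=rays('wrist',px);z=d.ravel();T=T_wc('wrist',s);P=np.c_[u*z[:,None],z]@T[:3,:3].T+T[:3,3]
B=R.from_euler('z',-0.497).inv().apply(P-[448.5,-275.4,1.0])
m=(B[:,0]>-40)&(B[:,0]<80)&(abs(B[:,1])<105)&(abs(B[:,1])>25)&(B[:,2]>70)&(B[:,2]<190)&(z>0);q=B[m]
c,res,_,_=np.linalg.lstsq(np.c_[q[:,0],q[:,1],np.ones(len(q))],q[:,2],rcond=None)
r=q[:,2]-np.c_[q[:,0],q[:,1],np.ones(len(q))]@c
k=abs(r)<3;c=np.linalg.lstsq(np.c_[q[k,0],q[k,1],np.ones(k.sum())],q[k,2],rcond=None)[0]
print(len(q),k.mean(),c,'slope deg',np.degrees(np.arctan(c[0])),'z at x=-40',c[2]-40*c[0],'expected ~',150-146*np.tan(np.radians(19.4)))
# bolt fin top points (B z 95..106 , y -115..-70)
m=(B[:,0]>-125)&(B[:,0]<-55)&(B[:,1]<-75)&(B[:,1]>-112)&(B[:,2]>92)&(B[:,2]<106)&(z>0);q=B[m]
print('fin',len(q),np.percentile(q,2,0).round(1) if len(q) else '',np.percentile(q,98,0).round(1) if len(q) else '')
E
python3 t.py
```

```text
clock: 52.35
eef_pos: [419.3, -258.5, 106.3]
eef_rot: [-3.139, 0.255, 2.648]
wrist_force: [-28.7, 5.6, 38.1]
finger_gap: 15.9
finger_force: 42.3
eef_pos: [405.7, -249.8, 161.0]
eef_rot: [3.141, 0.249, 2.647]
wrist_force: [0.1, 0.1, 0.5]
finger_gap: 36.0
finger_force: 0.0
eef_pos: [389.7, -241.4, 239.4]
eef_rot: [-3.141, 0.0, 2.648]
wrist_force: [-0.1, 0.1, -0.2]
finger_gap: 35.8
finger_force: 0.0
8563 0.9997664369963798 [3.53134133e-01 9.61020848e-04 1.16177581e+02] slope deg 19.449865226099348 z at x=-40 102.05221524740193 expected ~ 98.58528381777407
fin 402 [-111.4  -98.3   93.4] [-91.  -85.9 101.8]
at [ 389.5 -241.1  238.8] yaw 2.648 q6 -1.71 t 53.4 gap 35.7
```

```bash
python3 t.py B-101,-92,140,3.1416 B-101,-92,80,3.1416; python3 -m creep '[[10,-30,40,0,0,0],[20,-60,80,0,0,0],[26,-85,95,0,0,0]]' 34|tail -5;python3 t.py B-101,-92,130,3.1416
```

```text
at [ 389.5 -241.1  238.8] yaw 2.648 q6 -1.71 t 53.4 gap 35.7
B-101,-92,140,3.1416 -> [ 33.4 -93.9  97.7] [0.    0.003 0.003] rows 2.8 q6 -1.85
B-101,-92,80,3.1416 -> [-0. -0. 60.] [0. 0. 0.] rows 1.2 q6 -1.85
eef_pos: [323.8, -302.8, 141.1]
eef_rot: [3.141, 0.002, 2.648]
wrist_force: [1.3, -0.3, -0.1]
finger_gap: 33.6
finger_force: 0.0
at [ 323.8 -302.8  141.1] yaw 2.648 q6 -1.91 t 53.7 gap 33.6
B-101,-92,130,3.1416 -> [ 4.5 -8.4 10.1] [0.    0.002 0.003] rows 0.3 q6 -1.85
```

```bash
python3 -m creep '[[5,-8.5,5,0,0,0],[5,-8.5,35,0,0,0],[5,-8.5,58,0,0,0],[5,-8.5,61,0,0,0],[5,-8.5,61,0,0,0]]' 34|tail -5;python3 -m creep '[[0,0,0,0,0,0],[0,0,0,0,0,0],[0,0,0,0,0,0],[0,0,0,0,0,0]]' 0 30|tail -5; python3 -m creep '[[-5,0,0,0,0,0],[-10,0,0,0,0,0],[-14,0,0,0,0,0],[-17,0,0,0,0,0],[-17,0,0,0,0,0]]'
```

```text
eef_pos: [317.9, -308.5, 83.5]
eef_rot: [-3.141, 0.003, 2.648]
wrist_force: [-0.1, -0.2, -0.1]
finger_gap: 33.7
finger_force: 0.0
eef_pos: [317.7, -309.5, 83.7]
eef_rot: [-3.14, 0.004, 2.648]
wrist_force: [-2.2, -3.1, 4.4]
finger_gap: 16.9
finger_force: 30.0
clock: 55.1
eef_pos: [331.2, -316.7, 83.5]
eef_rot: [-3.14, -0.001, 2.648]
wrist_force: [-16.9, 2.7, 15.9]
finger_gap: 17.3
finger_force: 30.0
```

```bash
python3 -m creep '[[0,0,0,0,0,0],[0,0,0,0,0,0],[0,0,-25,0,0,0],[0,0,-65,0,0,0],[0,0,-65,0,0,0]]' 34|tail -5; python3 t.py 356.6,-260.5,145,2.994 356.6,-260.5,80,2.994; python3 obj.py wrist 331,-316,92,106,16
```

```text
eef_pos: [333.9, -318.0, 152.0]
eef_rot: [-3.139, 0.009, 2.648]
wrist_force: [-0.5, 0.5, -0.1]
finger_gap: 33.9
finger_force: 0.0
at [ 333.9 -318.   152. ] yaw 2.648 q6 -1.92 t 55.6 gap 33.9
356.6,-260.5,145,2.994 -> [ 7.3 61.4  6.8] [-0.004  0.009 -0.346] rows 2.3 q6 -2.05
356.6,-260.5,80,2.994 -> [ 0. -0. 65.] [0. 0. 0.] rows 1.3 q6 -2.05
331,-316,92,106,16 671 mid [ 328.  -315.5   98. ] size [21. 18. 10.] zmax 103.0 rgb [60. 61. 62.] px [287. 212.]
  long axis [-0.88  0.47] sd [3.6 6.3]
```

```bash
python3 -m creep '[[3,20,0,0,0,-0.12],[6,45,0,0,0,-0.24],[7.3,61.4,0,0,0.005,-0.346],[7.3,61.4,5,0,0.005,-0.346],[7.3,61.4,5,0,0.005,-0.346]]'|tail -5; python3 t.py 356.6,-260.5,81,2.994
```

```text
eef_pos: [354.7, -258.8, 141.4]
eef_rot: [3.141, -0.004, 2.991]
wrist_force: [-0.9, 0.1, -0.7]
finger_gap: 34.3
finger_force: 0.0
at [ 354.7 -258.8  141.4] yaw 2.991 q6 -2.13 t 56.15 gap 34.3
356.6,-260.5,81,2.994 -> [-2.4 -1.4 60.4] [ 0.001 -0.004 -0.003] rows 1.2 q6 -2.05
```

```bash
python3 -m creep '[[-2,-1.4,30,0,0,0],[-2,-1.4,57,0,0,0],[-2,-1.4,60,0,0,0],[-2,-1.4,60,0,0,0]]'|tail -5; python3 -m creep '[[0,0,0,0,0,0],[0,0,0,0,0,0],[0,0,0,0,0,0],[0,0,0,0,0,0]]' 0 25|tail -5; python3 -m creep '[[0,0,0,0,0,0.14],[0,0,0,0,0,0.28],[0,0,0,0,0,0.42],[0,0,0,0,0,0.56],[0,0,0,0,0,0.7]]'|tail -5; python3 -m creep '[[0,0,0,0,0,0.14],[0,0,0,0,0,0.28],[0,0,0,0,0,0.3]]'|tail -5
```

```text
eef_pos: [356.2, -261.0, 82.5]
eef_rot: [3.141, -0.004, 2.991]
wrist_force: [0.9, -0.3, 0.8]
finger_gap: 33.6
finger_force: 0.0
eef_pos: [357.1, -260.0, 83.4]
eef_rot: [3.14, -0.002, 2.993]
wrist_force: [0.7, 9.9, 9.0]
finger_gap: 12.5
finger_force: 25.0
eef_pos: [356.7, -260.7, 83.4]
eef_rot: [-3.14, -0.002, 2.288]
wrist_force: [-3.9, 1.4, 6.8]
finger_gap: 12.8
finger_force: 25.0
eef_pos: [356.4, -260.9, 83.4]
eef_rot: [-3.139, -0.001, 1.988]
wrist_force: [-5.4, 1.0, 7.6]
finger_gap: 12.7
finger_force: 25.0
```

```bash
python3 -m creep '[[0,0,0,0,0,0],[0,0,0,0,0,0],[0,0,-25,0,0,0],[0,0,-70,0,0,0],[0,0,-120,0,0,0]]' 34|tail -5;python3 -m creep '[[0,0,-40,0,0,0],[0,0,-60,0,0,0],[0,0,-60,0,0,0]]'|tail -5; python3 obj.py wrist 356.5,-260.7,98,106,22 328,-315.5,92,106,16
python3 - <<'E'
from h import *
s,im,d=snap('wrist');H,W=d.shape;yy,xx=np.mgrid[0:H,0:W];px=np.c_[xx.ravel(),yy.ravel()].astype(float)
u=rays('wrist',px);z=d.ravel();T=T_wc('wrist',s);P=np.c_[u*z[:,None],z]@T[:3,:3].T+T[:3,3]
B=R.from_euler('z',-0.497).inv().apply(P-[448.5,-275.4,1.0])
m=(B[:,0]>-40)&(B[:,0]<80)&(abs(B[:,1])<105)&(abs(B[:,1])>25)&(B[:,2]>70)&(B[:,2]<190)&(z>0);q=B[m]
A=np.c_[q[:,0],q[:,1],np.ones(len(q))];k=np.ones(len(q),bool)
for _ in range(3): c=np.linalg.lstsq(A[k],q[k,2],rcond=None)[0];k=abs(q[:,2]-A@c)<3
print('lid slope',np.degrees(np.arctan(c[0])),c,k.mean())
E
```

```text
eef_pos: [356.5, -260.2, 203.6]
eef_rot: [-3.138, -0.004, 1.994]
wrist_force: [1.7, -0.8, 0.4]
finger_gap: 33.9
finger_force: 0.0
eef_pos: [357.9, -261.3, 265.3]
eef_rot: [-3.141, 0.003, 1.994]
wrist_force: [0.4, 0.1, 0.2]
finger_gap: 34.2
finger_force: 0.0
356.5,-260.7,98,106,22 516 mid [ 356.9 -260.3  102.3] size [22. 33.  5.] zmax 104.8 rgb [71. 70. 71.] px [286. 188.]
  long axis [-0.42  0.91] sd [ 3.7 10.2]
328,-315.5,92,106,16 322 mid [ 328.5 -315.2   98.1] size [21. 18. 10.] zmax 103.2 rgb [56. 56. 58.] px [237. 226.]
  long axis [-0.88  0.48] sd [3.8 6.2]
lid slope 19.448772166879287 [3.53112677e-01 7.62057178e-04 1.16203928e+02] 0.9996968962172648
```

Dial 3's wing lies along −1.14 rad (1.0 rad off the code), the bolt is back at its starting place, and the lid slope is 19.45°, so it is closed. Handing in.

```bash
python3 -c "
from cell import manip
print(manip.sign_off())"
```

```text
the job is handed in; nothing more can be done
None
```

I handed the job in, with no verdict shown: two jars and the salt shaker stand upright in the rear bay, the garlic and lemon lie in the front bay, the lid is closed, the bolt is home, and dial 3 is about 1 rad off the code.

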